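# Find the key that opens the tool safe

### The arm

A 6-joint arm with a two-finger parallel gripper is mounted at the origin on the work surface. World frame = base frame: x ahead of the robot, y to its left, z up, the work surface at z = 0. Lengths are in m, angles in rad, forces in N, time in s.
With the tool pointing down it reaches from about 0.25 to 0.725 m from the base axis. Payload 4 kg.
Tool frame: the origin (TCP) lies on the centre line of the jaws, within the pads' length; the fingertips stand 17 mm ahead of it and the grasp point (between the pads) lies 2 mm behind it; z points along the fingers, x is the direction in which the jaws open and shut, and the axes are right-handed (so a half turn about z gives the same grasp; the last joint's range is limited). The gripper opens to 85 mm and grips with 20 to 120 N. Pads are 22 mm wide; open, the fingers measure 114 mm over their backs; the gripper's body (76 mm by 85 mm) begins 54 mm behind the grasp point. The pads swing forward as they close: fully open they stand 13 mm farther back than shut.
Start: joints at [1.204, 0.241, 0.005, 1.335, 0, 1.571], TCP at [0.179, 0.467, 0.248] pointing down, gripper open.
Joint ranges: [-2.72, 2.72], [-1.05, 1.87], [-1.09, 1.28], [-1.99, 2.15], [-1.42, 1.44], [-3.14, 3.14]. Speed limits (rad/s): [2.79, 2.79, 3.14, 3.14, 3.14, 3.14].

### API

Orientations are given as a unit quaternion [x, y, z, w].
In Python, from workcell import bot gives the robot as it stands.
- The arm moves only by the tool jog_arm, never from a script. Its arguments are lists of equal length, an entry for each row: "jaw": the closure, from 0 (fully open) to 1 (shut); "linear": the shift along the tool's x, y, z in m, a list of three; "delta_rot": the turn, a rotation vector about the tool's x, y, z in degrees, a list of three. A call has exactly 8 rows; each row is the pose to reach, as a shift and turn from the pose commanded when the call began, along the tool's axes at that moment; what a row does not reach only later rows make up. A row lasts 1/12 s, in which the tool goes at most 41.7 mm and 7.16 degrees, less where a joint would pass 70% of its speed; a pose out of reach is approached as far as the arm can. A call with a gripper value outside its range is refused whole. The fingers move at their own pace and stop on an object; the grip force is fixed at half the most. Time passes only in rows, so rows that repeat a pose let the fingers close, or fill a call up. It gives the time, the measured TCP pose, the force and the opening at its end, in the units of the state.
- bot.get_obs(): the state, without advancing time (a new reading comes with each control period).
- bot.camera(name): name is "scene" or "top" or "wrist"; returns (picture, depth): 384x512x3 uint8, red, green, blue; 384x512 float32, m along the optical axis (not along the pixel's ray), 0 where there is no reading.
- bot.calibration(name): a dict with "fovy" (degrees; the focal length in pixels is half the picture's height over the tangent of half this angle, whatever the lens; pixels are square), "cx", "cy" (the principal point, pixels), "k1" (the pictures are not rectified: a ray, as slopes to the right and down, at radius r is drawn at 1 + k1 r^2 times it, then the intrinsics apply), "origin" and "orientation" of the camera in the world. Camera axes: x right, y down, z forward; pixel columns grow to the right and rows downward; lengths in m; the calibration is good to about 2 mm. A picture is of the moment at which its call begins: read the wrist's pose just before it. calibration takes no time and is no camera call; for the wrist camera it gives the pose at the moment of the call.
- bot.job_done(): hands the job in, once; it reports no verdict.
The state is a dict: "clock": time; "joint_pos": joint angles; "joint_vel": joint speeds; "tau": joint torques, N m; "eef_pos": TCP position; "tool_rot": TCP orientation; "ft_force": force on the tool from outside, world axes, zero at the start; "ft_torque": the same for the moment, N m; "grip_width": finger opening in m.
Only numpy, scipy, OpenCV 4.12 (cv2) and the standard library are available. Lean on these libraries where they do the work, as an engineer would, in place of code of your own. Each camera call takes 0.05 s, during which the arm holds its last target.

### The job

Unlock the grey tool safe: only one of the three keys in the wooden block turns its lock all the way clockwise to the stop, and you must try them one by one, pushed fully home, to find it. Leave the right key fully home in the turned lock, have the other two standing in the key block (any slot), and do not push the bit case, mug, marker or toy rover about.

Things in the scene. Friction and masses are not known exactly. Their poses are not given: they have to be found in the camera images.
- safe: grey steel tool safe fixed to the desk, 200 (x) x 170 (y) mm, 90 mm tall, origin at the centre of its underside; the lock is in the middle of its lid
- lock (a point): middle of the top face of the round brass lock rotor (65 mm), 94 mm above the desk, on its upright axis; axes are the safe's. At rotor = 0 the black keyway (33 x 7 mm) lies along this x, from 9.5 mm on the -x side of the axis to 23.5 mm on the +x side (red dot). Keys enter from above, one way round: key's middle on the axis, key's x towards the dot
- rotor (a joint): lock rotor's angle, rad, clockwise from above: 0 locked, 1.4 (stop) unlocked; starts at 0 to 0.12. Friction 0.06 N m, stays where left; a key has 0.05 play. Every key goes in to the shoulder and turns it to 0.4-0.5; then a wrong key hits a hidden ward, the right one goes on to the stop. Which is right varies and cannot be seen. Turn a wrong key back to 0 and draw it up
- rack: wooden key block fixed to the desk, 190 (x) x 70 (y) mm, 62 mm tall, origin at the centre of its underside. Through slots for keys with middles at x = -62, 0, +62 mm, y = 0; each 37 x 9 mm, from 11.5 mm on the -x side of that middle to 25.5 mm on the +x side. At the start each holds a key, shoulder on the block's top, axes as the block's
- key_red_head (a point): loose key, red head, 60 g. Head: upright disc, 14 mm thick along y (grip here), 36 mm wide along x, up to 38 mm above the shoulder. Blade below: 16 (x) x 5 (y) mm, 50 mm long, last 6 mm slimmer, with a tooth out to +22 mm in x. Point: on the blade's middle line, 24 mm above the shoulder: so 24 mm above point lock when home, 86 mm above the desk in the block. z up the key
- key_blue_head (a point): loose key, blue head, 60 g. Head: upright disc, 14 mm thick along y (grip here), 36 mm wide along x, up to 38 mm above the shoulder. Blade below: 16 (x) x 5 (y) mm, 50 mm long, last 6 mm slimmer, with a tooth out to +22 mm in x. Point: on the blade's middle line, 24 mm above the shoulder: so 24 mm above point lock when home, 86 mm above the desk in the block. z up the key
- key_yellow_head (a point): loose key, yellow head, 60 g. Head: upright disc, 14 mm thick along y (grip here), 36 mm wide along x, up to 38 mm above the shoulder. Blade below: 16 (x) x 5 (y) mm, 50 mm long, last 6 mm slimmer, with a tooth out to +22 mm in x. Point: on the blade's middle line, 24 mm above the shoulder: so 24 mm above point lock when home, 86 mm above the desk in the block. z up the key
- bit_case: green screwdriver-bit case with a red latch, 110 x 170 x 50 mm, to the right; bystander, origin at the centre of its underside
- mug: white mug, 80 mm wide, 95 mm tall, to the left; bystander, origin at the centre of its underside
- marker: blue marker pen with a white cap, lying, 130 x 14 x 14 mm, between the safe and the key block; bystander, origin at the centre of its underside
- kit_rover: small robot-kit rover, blue body, black wheels, orange arm, 120 x 102 x 150 mm, to the left; bystander, origin at the centre of its underside

How it is judged:
On the way, in this order (a step that is already met when the one before it is completed fails the run):
1. a key is fully home in the lock while it is still locked (rotor below 0.3 rad) (((horizontal distance between key_red_head and lock below 0.008 m and z of key_red_head in the frame of lock below 0.0275 m and angle between key_red_head's own z axis and vertical below 0.15 rad) or (horizontal distance between key_blue_head and lock below 0.008 m and z of key_blue_head in the frame of lock below 0.0275 m and angle between key_blue_head's own z axis and vertical below 0.15 rad) or (horizontal distance between key_yellow_head and lock below 0.008 m and z of key_yellow_head in the frame of lock below 0.0275 m and angle between key_yellow_head's own z axis and vertical below 0.15 rad)) and value of joint rotor below 0.3 rad), for 0.1 s.
2. the lock is turned to the stop (rotor above 1.1 rad) with a key fully home (((horizontal distance between key_red_head and lock below 0.008 m and z of key_red_head in the frame of lock below 0.0275 m and angle between key_red_head's own z axis and vertical below 0.15 rad) or (horizontal distance between key_blue_head and lock below 0.008 m and z of key_blue_head in the frame of lock below 0.0275 m and angle between key_blue_head's own z axis and vertical below 0.15 rad) or (horizontal distance between key_yellow_head and lock below 0.008 m and z of key_yellow_head in the frame of lock below 0.0275 m and angle between key_yellow_head's own z axis and vertical below 0.15 rad)) and value of joint rotor above 1.1 rad), for 0.1 s.
At the end, for the whole second after the job is handed in: Rotor past 1.1 rad; one key home in the lock (within 8 mm of its axis, shoulder within 3.5 mm of the rotor, upright to 0.15 rad); the other two in the key block (within 80 mm of its middle, shoulder 8 mm below to 6 mm above its top, upright to 0.25 rad); all keys at rest (value of joint rotor above 1.1 rad and ((horizontal distance between key_red_head and lock below 0.008 m and z of key_red_head in the frame of lock below 0.0275 m and angle between key_red_head's own z axis and vertical below 0.15 rad and z of key_blue_head in the frame of rack between 0.078 and 0.092 m and horizontal distance between each of key_blue_head, key_yellow_head and rack below 0.08 m and angle between each of key_blue_head, key_yellow_head's own z axis and vertical below 0.25 rad and z of key_yellow_head in the frame of rack between 0.078 and 0.092 m) or (horizontal distance between key_blue_head and lock below 0.008 m and z of key_blue_head in the frame of lock below 0.0275 m and angle between key_blue_head's own z axis and vertical below 0.15 rad and z of key_red_head in the frame of rack between 0.078 and 0.092 m and horizontal distance between each of key_red_head, key_yellow_head and rack below 0.08 m and angle between each of key_red_head, key_yellow_head's own z axis and vertical below 0.25 rad and z of key_yellow_head in the frame of rack between 0.078 and 0.092 m) or (horizontal distance between key_yellow_head and lock below 0.008 m and z of key_yellow_head in the frame of lock below 0.0275 m and angle between key_yellow_head's own z axis and vertical below 0.15 rad and z of key_red_head in the frame of rack between 0.078 and 0.092 m and horizontal distance between each of key_red_head, key_blue_head and rack below 0.08 m and angle between each of key_red_head, key_blue_head's own z axis and vertical below 0.25 rad and z of key_blue_head in the frame of rack between 0.078 and 0.092 m)) and linear speed of each of key_red, key_blue, key_yellow below 0.02 m/s); the robot touches nothing.
It fails at once if a bystander (bit case, mug, marker or rover) is pushed more than 40 mm (distance of any of bit_case, mug, marker, kit_rover from where it was at the start of the episode above 0.04 m).
It also fails if it takes over 72 s, if anything falls off the work surface, if the arm or the gripper's body presses on something with over 40 N, if the wrist force passes 120 N, or if a joint passes its speed limit or range.

## Working session

There is one attempt and no reset: what is moved stays moved. The work goes in short steps, Python scripts to look and compute and a tool call to move; the robot and the scene stay as the last step left them, time stands still between calls to the robot, and variables do not carry over. Pictures are saved under pics/ and viewed, and the job is handed in when it is done.

Besides the shell and the picture viewer there is one more tool, called after "Request:" as name(argument=value, ...), one argument or row to a line, values as JSON. jog_arm: Moves the arm, as the interface text tells. Its arguments: {"type":"object","properties":{"jaw":{"type":"array","items":{"type":"number"}},"linear":{"type":"array","items":{"type":"array","items":{"type":"number"}}},"delta_rot":{"type":"array","items":{"type":"array","items":{"type":"number"}}}},"required":["jaw","linear","delta_rot"]}

```bash
ls; mkdir -p pics; python3 - <<'E'
from workcell import bot
import cv2
print(bot.get_obs())
for n in ["scene","top","wrist"]:
    print(n,bot.calibration(n))
    p,d=bot.camera(n)
    cv2.imwrite(f"pics/{n}0.png",p[:,:,::-1])
    import numpy as np; np.save(f"pics/{n}0.npy",d)
E
```

```text
pics
{'clock': 0.0, 'joint_pos': array([ 1.20398808e+00,  2.41390465e-01,  3.74666236e-03,  1.33520718e+00,
       -7.69790699e-06,  1.57077021e+00]), 'joint_vel': array([-0.0006979 , -0.00101913,  0.00015946,  0.00186215, -0.00069998,
       -0.00072262]), 'tau': array([ 1.01114816e-03, -3.72319472e+01,  2.52408385e+01,  1.68521918e-02,
        2.47028520e-04,  9.39788663e-06]), 'eef_pos': array([0.17910966, 0.46618758, 0.24743273]), 'tool_rot': array([ 8.24200224e-01,  5.66297568e-01, -8.44561016e-04,  5.84924575e-04]), 'ft_force': array([0.04083241, 1.01119615, 0.04007423]), 'ft_torque': array([ 0.047792  ,  0.07043965, -0.00610084]), 'grip_width': 0.08529925305898352}
scene {'fovy': 44.049305373531034, 'cx': 261.17717853542587, 'cy': 194.72728940473826, 'k1': -0.12442466405768468, 'origin': array([1.0166862 , 0.79857999, 1.08299282]), 'orientation': array([ 0.25484192,  0.88982887, -0.36343559, -0.10571071])}
top {'fovy': 52.630715083099254, 'cx': 254.8818760812091, 'cy': 191.79824311582297, 'k1': 0.03209461162020042, 'origin': array([ 0.30418551, -0.02183635,  1.58840166]), 'orientation': array([-0.69755134,  0.71291878, -0.04584701,  0.05538047])}
wrist {'fovy': 64.51761912369226, 'cx': 251.6910826100771, 'cy': 198.76206005361908, 'k1': 0.0006556121487541795, 'origin': array([0.11182803, 0.49254489, 0.37353521]), 'orientation': array([0.81592782, 0.56066875, 0.07919797, 0.11679054])}
```

View pics/scene0.png

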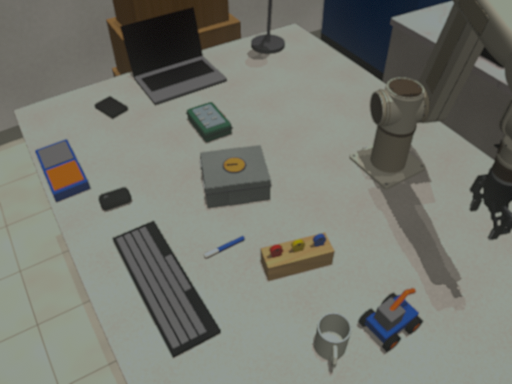

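View pics/top0.png

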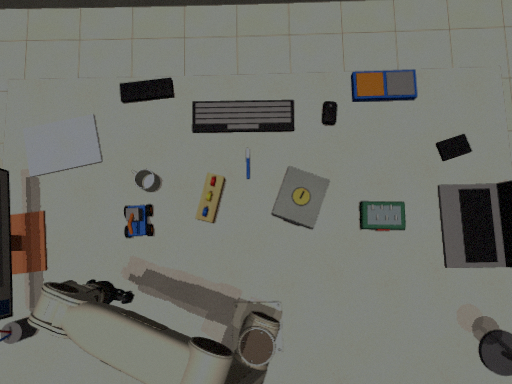

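View pics/wrist0.png

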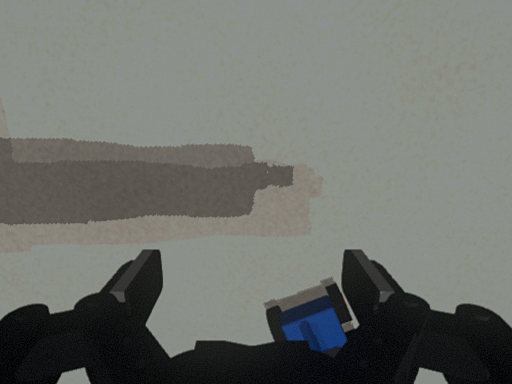

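The safe's lock is at about (301,197) in the top view, the block at (211,197) with heads red (213,182), yellow (210,195) and blue (206,211). The marker is at (248,163), the mug at (148,181) and the rover at (138,221). I'll get coarse positions from these first.

```bash
cat > h.py <<'E'
import numpy as np, cv2
from scipy.spatial.transform import Rotation as R
from workcell import bot
def intr(c):
    f=192/np.tan(np.radians(c['fovy']/2)); return f
def ray(c,u,v):
    f=intr(c); x=(u-c['cx'])/f; y=(v-c['cy'])/f
    rd=np.hypot(x,y); r=rd
    for _ in range(30): r=rd/(1+c['k1']*r*r)
    s=r/rd if rd>0 else 1
    return np.array([x*s,y*s,1.])
def plane(c,u,v,z):
    d=R.from_quat(c['orientation']).apply(ray(c,u,v)); o=np.array(c['origin'])
    return o+d*(z-o[2])/d[2]
def dep(c,u,v,D):
    return np.array(c['origin'])+R.from_quat(c['orientation']).apply(ray(c,u,v)*D)
def proj(c,p):
    q=R.from_quat(c['orientation']).inv().apply(np.atleast_2d(p)-c['origin'])
    s=q[:,:2]/q[:,2:]; r2=(s**2).sum(1,keepdims=True)
    return s*(1+c['k1']*r2)*intr(c)+[c['cx'],c['cy']]
def snap(n,name):
    c=bot.calibration(n); p,d=bot.camera(n)
    cv2.imwrite(f"pics/{name}.png",p[:,:,::-1]); np.savez(f"pics/{name}.npz",d=d,p=p,**{k:np.array(v) for k,v in c.items()})
    return c,p,d
def load(name):
    z=np.load(f"pics/{name}.npz"); c={k:z[k] for k in ['fovy','cx','cy','k1','origin','orientation']}
    return c,z['p'],z['d']
E
python3 - <<'E'
from h import *
c=bot.calibration("top"); s=bot.calibration("scene")
for n,u,v,z in [("lock",301,197,.094),("red",213,182,.1),("yel",210.5,195,.1),("blue",206,211,.1),("marker",248,163,.014),("mug",148,181,.095),("rover",138,221,.08),("safe c1",290,168,.09),("c2",329,182,.09),("c3",312,227,.09),("c4",273,212,.09)]:
    print(n,plane(c,u,v,z).round(3))
for n,u,v,z in [("lock",234,165,.094),("red",276,250,.1),("yel",298,244,.1),("blue",319,239,.1)]:
    print(n,plane(s,u,v,z).round(3))
big=cv2.imread("pics/top0.png")[130:260,120:400]; cv2.imwrite("pics/topbig.png",cv2.resize(big,None,fx=2.8,fy=2.8,interpolation=cv2.INTER_CUBIC))
big=cv2.imread("pics/scene0.png")[130:290,190:350]; cv2.imwrite("pics/scenebig.png",cv2.resize(big,None,fx=3.7,fy=3.7,interpolation=cv2.INTER_CUBIC))
E
```

```text
lock [ 0.496 -0.182  0.094]
red [0.561 0.158 0.1  ]
yel [0.511 0.168 0.1  ]
blue [0.449 0.186 0.1  ]
marker [0.653 0.023 0.014]
mug [0.572 0.413 0.095]
rover [0.418 0.453 0.08 ]
safe c1 [ 0.612 -0.144  0.09 ]
c2 [ 0.553 -0.294  0.09 ]
c3 [ 0.379 -0.22   0.09 ]
c4 [ 0.44  -0.072  0.09 ]
lock [ 0.502 -0.178  0.094]
red [0.577 0.173 0.1  ]
yel [0.516 0.188 0.1  ]
blue [0.459 0.203 0.1  ]
```

View pics/topbig.png

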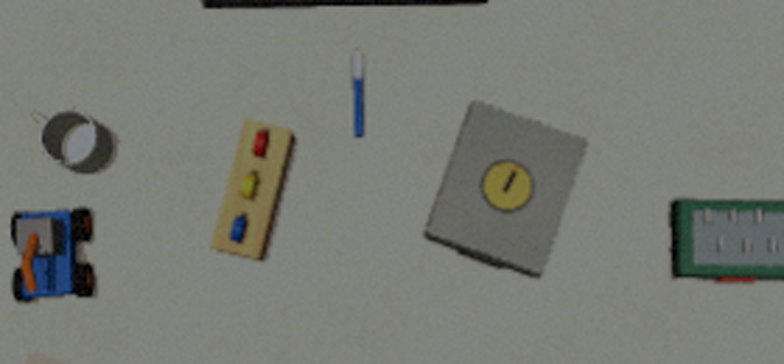

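View pics/scenebig.png

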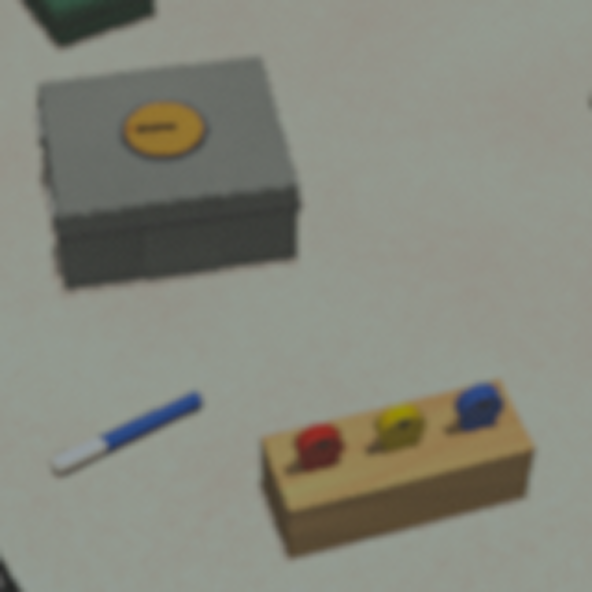

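```bash
cat >> h.py <<'E'
def plan(x,y,z,psi,ref=None):
    """tool-frame shift/turn from pose now (measured, or ref=(pos,psi)) to TCP (x,y,z), tool x at yaw psi deg, tool down"""
    o=bot.get_obs(); p=np.array(o['eef_pos']); M=R.from_quat(o['tool_rot']).as_matrix()
    T=np.array([[np.cos(np.radians(psi)),np.sin(np.radians(psi)),0],[np.sin(np.radians(psi)),-np.cos(np.radians(psi)),0],[0,0,-1.]])
    print("t",round(o['clock'],2),"lin",(M.T@(np.array([x,y,z])-p)).round(4),"rot",np.degrees(R.from_matrix(M.T@T).as_rotvec()).round(2))
def state():
    o=bot.get_obs(); M=R.from_quat(o['tool_rot']).as_matrix()
    print("t",round(o['clock'],2),"pos",o['eef_pos'].round(4),"psi",np.degrees(np.arctan2(M[1,0],M[0,0])).round(2),"tilt",np.degrees(M[:2,2]).round(2),"w",round(o['grip_width'],4),"F",o['ft_force'].round(1),"T",o['ft_torque'].round(3),"j",o['joint_pos'].round(3))
    return o,M
E
python3 - <<'E'
from h import *
o,M=state()
c=bot.calibration("wrist"); print(M.T@(c['origin']-o['eef_pos']), M.T@R.from_quat(c['orientation']).as_matrix())
plan(.56,.163,.25,76)
E
```

```text
t 0.15 pos [0.1792 0.4663 0.2476] psi 68.98 tilt [-0.03 -0.09] w 0.0852 F [-0.3  1.3  0.2] T [ 0.032 -0.017 -0.026] j [ 1.204  0.241  0.004  1.335 -0.     1.571]
[ 0.00016921 -0.07224958 -0.12604067] [[ 9.99999974e-01 -1.82423670e-04  1.34685622e-04]
 [ 1.37535583e-04  9.60187391e-01  2.79356681e-01]
 [-1.80284707e-04 -2.79356655e-01  9.60187391e-01]]
t 0.15 lin [-0.1466  0.4643 -0.0021] rot [-0.    0.09 -7.02]
```

Request:
jog_arm(
  jaw=[0,0,0,0,0,0,0,0],
  linear=[
    [-0.01,0.03,0],
    [-0.022,0.07,0],
    [-0.034,0.108,0],
    [-0.046,0.146,0],
    [-0.058,0.184,0],
    [-0.07,0.222,0],
    [-0.082,0.26,0],
    [-0.094,0.298,0],
  ],
  delta_rot=[
    [0,0,-1],
    [0,0,-2],
    [0,0,-3],
    [0,0,-4],
    [0,0,-5],
    [0,0,-6],
    [0,0,-7],
    [0,0,-7],
  ],
)

```text
clock: 0.82
eef_pos: [0.4248, 0.2705, 0.2481]
tool_rot: [0.788, 0.616, -0.0, -0.0]
ft_force: [0.9, 0.0, 0.6]
grip_width: 0.0851
```

```bash
python3 - <<'E'
from h import *
state(); plan(.56,.163,.25,76)
E
```

```text
t 0.82 pos [0.4248 0.2705 0.2481] psi 76.02 tilt [-0.02 -0.  ] w 0.0851 F [0.9 0.  0.6] T [ 0.057 -0.015  0.01 ] j [0.567 0.248 0.015 1.337 0.    0.811]
t 0.82 lin [-0.0717  0.1571 -0.0019] rot [-0.02  0.01  0.02]
```

Request:
jog_arm(
  jaw=[0,0,0,0,0,0,0,0],
  linear=[
    [-0.016,0.035,0],
    [-0.032,0.07,0],
    [-0.047,0.105,0],
    [-0.062,0.135,0],
    [-0.07,0.154,0],
    [-0.072,0.157,0],
    [-0.072,0.157,0],
    [-0.072,0.157,0],
  ],
  delta_rot=[
    [0,0,0],
    [0,0,0],
    [0,0,0],
    [0,0,0],
    [0,0,0],
    [0,0,0],
    [0,0,0],
    [0,0,0],
  ],
)

```text
clock: 1.48
eef_pos: [0.5579, 0.1644, 0.2478]
tool_rot: [0.788, 0.616, -0.001, -0.001]
ft_force: [-0.5, -0.6, 0.2]
grip_width: 0.0851
```

```bash
python3 - <<'E'
from h import *
state(); c,p,d=snap("wrist","w1")
cv2.imwrite("pics/w1b.png",cv2.resize(p[:,:,::-1],(800,600),interpolation=cv2.INTER_CUBIC))
E
```

```text
t 1.48 pos [0.5579 0.1644 0.2478] psi 75.98 tilt [-0.1  0. ] w 0.0851 F [-0.5 -0.6  0.2] T [ 0.009  0.002 -0.074] j [2.860e-01 4.070e-01 2.370e-01 1.403e+00 1.000e-03 5.310e-01]
```

View pics/w1b.png

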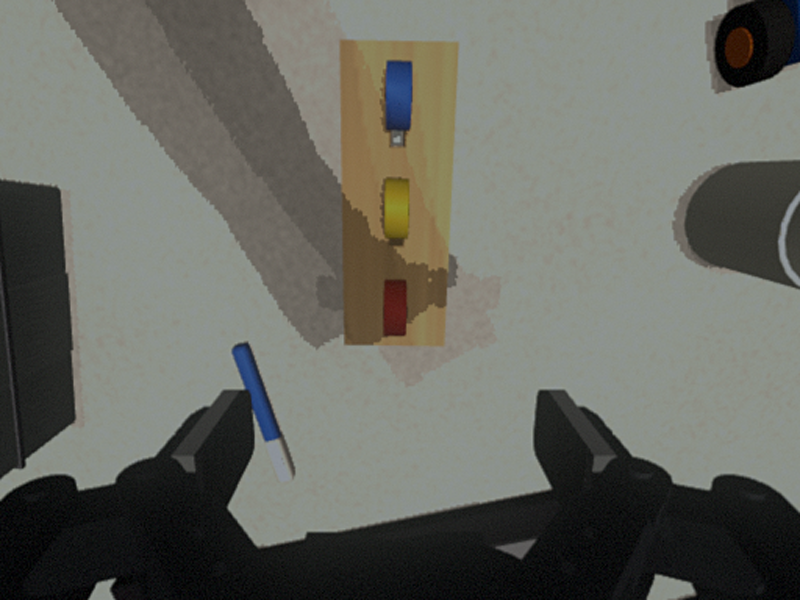

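The block lies upright in the picture: top corners at (341,41), (459,42), (345,346) and (444,346). Heads are at blue (399,95), yellow (397,209) and red (396,307), and the slots show on the lower side, so the block's +x is world +x.

```bash
python3 - <<'E'
from h import *
c,p,d=load("w1")
k=.64
q=[plane(c,(u+.5)*k-.5,(v+.5)*k-.5,.062) for u,v in [(341,41),(459,42),(444.5,346),(345,346)]]
q=np.array(q); print(q.round(4)); print([np.linalg.norm(q[i]-q[(i+1)%4]).round(4) for i in range(4)], q.mean(0).round(4))
for a,b in [(0,3),(1,2)]: print(np.degrees(np.arctan2(*(q[b]-q[a])[[1,0]])))
hsv=cv2.cvtColor(p,cv2.COLOR_RGB2HSV)
for n,m in [("blue",(hsv[...,0]>105)&(hsv[...,0]<130)),("yel",(hsv[...,0]>24)&(hsv[...,0]<35)),("red",(hsv[...,0]<6)|(hsv[...,0]>174))]:
    m=m&(hsv[...,1]>150); m[:, :215]=0; m[:,300:]=0; m[230:]=0
    nn,l,st,ce=cv2.connectedComponentsWithStats(m.astype(np.uint8)); i=1+np.argmax(st[1:,4]); print(n,st[i],ce[i], "depth",np.median(d[l==i]))
    print(dep(c,*ce[i],np.percentile(d[l==i],10)).round(4), plane(c,*ce[i],.095).round(4))
cv2.imwrite("pics/w1c.png",cv2.resize(p[20:230,200:310,::-1],None,fx=2.8,fy=2.8,interpolation=cv2.INTER_CUBIC))
E
```

```text
[[0.4083 0.1704 0.062 ]
 [0.4256 0.2374 0.062 ]
 [0.6091 0.1886 0.062 ]
 [0.5923 0.1212 0.062 ]]
[np.float64(0.0693), np.float64(0.1898), np.float64(0.0695), np.float64(0.1904)] [0.5088 0.1794 0.062 ]
-14.949735887946808
-14.88897459241204
blue [247  40  16  41 567] [254.96472663  58.19400353] depth 0.25248715
[0.4485 0.1949 0.1013] [0.4476 0.1952 0.095 ]
yel [246 117  16  35 395] [253.61518987 133.17974684] depth 0.26905236
[0.5069 0.1792 0.101 ] [0.5073 0.1792 0.095 ]
red [246 180  14  34 448] [252.45089286 196.77232143] depth 0.28691223
[0.5634 0.1641 0.0998] [0.5647 0.1638 0.095 ]
```

View pics/w1c.png

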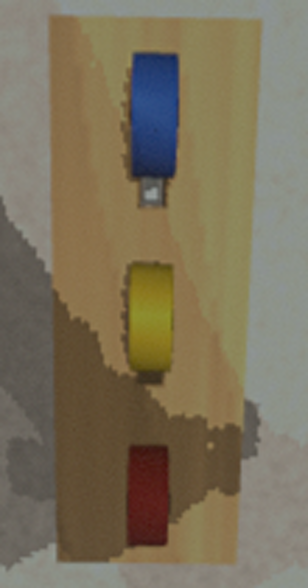

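```bash
python3 - <<'E'
from h import *
from scipy.optimize import minimize
c,p,d=load("w1")
ctr=np.array([.5088,.1794,.062]); y=np.radians(-14.9); ex=np.array([np.cos(y),np.sin(y),0]); ey=np.array([-ex[1],ex[0],0])
obs={"blue":(-62,[247,40,263,81]),"yel":(0,[246,117,262,152]),"red":(62,[246,180,260,214])}
t=np.linspace(0,2*np.pi,200)
for n,(o,b) in obs.items():
    def box(v):
        C=ctr+ex*(o/1000+v[0])+ey*v[1]+[0,0,.020]
        P=np.vstack([C+s*.007*ey+.018*(np.outer(np.cos(t),ex)+np.outer(np.sin(t),[0,0,1])) for s in(-1,1)])
        u=proj(c,P)+.5; return np.r_[u.min(0),u.max(0)]
    r=minimize(lambda v:((box(v)-b)**2).sum(),[0,0],method="Nelder-Mead",options=dict(xatol=1e-5))
    print(n,(r.x*1000).round(2),box([0,0]).round(1),box(r.x).round(1),b)
plan(.5687,.1635,.15,75.1); plan(.5687,.1635,.088,75.1)
E
```

```text
blue [-1.13 -0.99] [247.6  39.5 264.7  84.5] [246.4  38.  263.6  83.2] [247, 40, 263, 81]
yel [ 0.61 -0.74] [246.8 114.2 262.9 153.6] [246.  114.9 262.  154.3] [246, 117, 262, 152]
red [-0.55 -0.66] [246.1 179.4 261.2 215.8] [245.4 178.8 260.5 215.2] [246, 180, 260, 214]
t 1.53 lin [0.0013 0.0111 0.098 ] rot [-0.07  0.01  0.94]
t 1.53 lin [0.0013 0.0112 0.16  ] rot [-0.07  0.01  0.94]
```

Request:
jog_arm(
  jaw=[0,0,0,0,0,0,0,0],
  linear=[
    [0.001,0.011,0.02],
    [0.001,0.011,0.06],
    [0.001,0.011,0.1],
    [0.001,0.011,0.135],
    [0.001,0.011,0.155],
    [0.001,0.011,0.163],
    [0.001,0.011,0.163],
    [0.001,0.011,0.163],
  ],
  delta_rot=[
    [0,0,1],
    [0,0,1],
    [0,0,1],
    [0,0,1],
    [0,0,1],
    [0,0,1],
    [0,0,1],
    [0,0,1],
  ],
)

```text
clock: 2.2
eef_pos: [0.5697, 0.1636, 0.0864]
tool_rot: [0.793, 0.609, 0.001, 0.0]
ft_force: [0.4, -0.3, 0.5]
grip_width: 0.0855
```

Request:
jog_arm(
  jaw=[0.3,0.6,0.75,0.85,1,1,1,1],
  linear=[
    [0,0,0],
    [0,0,0],
    [0,0,0],
    [0,0,0],
    [0,0,0],
    [0,0,0],
    [0,0,0],
    [0,0,0],
  ],
  delta_rot=[
    [0,0,0],
    [0,0,0],
    [0,0,0],
    [0,0,0],
    [0,0,0],
    [0,0,0],
    [0,0,0],
    [0,0,0],
  ],
)

```text
clock: 2.87
eef_pos: [0.57, 0.1626, 0.0859]
tool_rot: [0.793, 0.609, 0.001, 0.0]
ft_force: [0.6, 0.2, 3.7]
grip_width: 0.013
```

```bash
python3 - <<'E'
from h import *
state()
E
```

```text
t 2.87 pos [0.57   0.1626 0.0859] psi 74.98 tilt [0.06 0.02] w 0.013 F [0.6 0.2 3.7] T [-0.074  0.076  0.05 ] j [ 0.278  0.534  0.002  1.038 -0.     0.54 ]
```

Request:
jog_arm(
  jaw=[1,1,1,1,1,1,1,1],
  linear=[
    [0,0,-0.01],
    [0,0,-0.03],
    [0,0,-0.06],
    [0,0,-0.09],
    [0,0,-0.12],
    [0,0,-0.145],
    [0,0,-0.16],
    [0,0,-0.164],
  ],
  delta_rot=[
    [0,0,0],
    [0,0,0],
    [0,0,0],
    [0,0,0],
    [0,0,0],
    [0,0,0],
    [0,0,0],
    [0,0,0],
  ],
)

```text
clock: 3.53
eef_pos: [0.5709, 0.1629, 0.2534]
tool_rot: [0.793, 0.609, 0.003, 0.001]
ft_force: [0.3, 0.2, -0.7]
grip_width: 0.0132
```

```bash
python3 - <<'E'
from h import *
state(); plan(.545,-.2,.25,67); c,p,d=snap("wrist","w2"); cv2.imwrite("pics/w2b.png",cv2.resize(p[:,:,::-1],(800,600),interpolation=cv2.INTER_CUBIC))
E
```

```text
t 3.53 pos [0.5709 0.1629 0.2534] psi 74.98 tilt [0.34 0.1 ] w 0.0132 F [ 0.3  0.2 -0.7] T [-0.037 -0.026  0.016] j [0.278 0.424 0.278 1.419 0.    0.54 ]
t 3.53 lin [-0.3572  0.069   0.0026] rot [ 0.29 -0.21  7.98]
```

View pics/w2b.png

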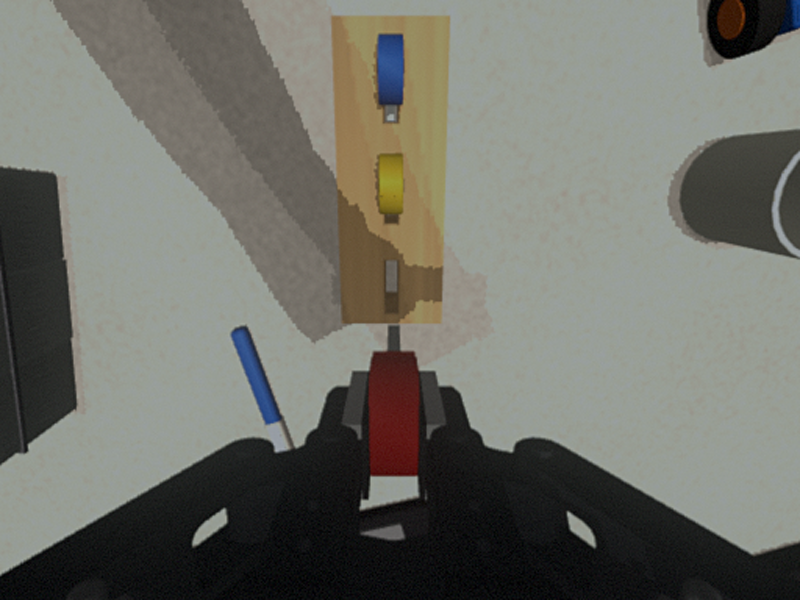

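The red key is held upright at (393,410), and its empty slot shows at about (391,286). Next is the lock.

Request:
jog_arm(
  jaw=[1,1,1,1,1,1,1,1],
  linear=[
    [-0.02,0.004,0],
    [-0.06,0.012,0],
    [-0.1,0.02,0],
    [-0.14,0.028,0],
    [-0.18,0.036,0],
    [-0.22,0.044,0],
    [-0.26,0.05,0.001],
    [-0.3,0.058,0.002],
  ],
  delta_rot=[
    [0,0,1],
    [0,0,2],
    [0,0,3],
    [0,0,4],
    [0,0,5],
    [0,0,6],
    [0,0,7],
    [0,0,8],
  ],
)

```text
clock: 4.25
eef_pos: [0.5462, -0.1438, 0.2455]
tool_rot: [0.834, 0.552, -0.001, -0.001]
ft_force: [1.6, 0.8, -0.7]
grip_width: 0.0133
```

Request:
jog_arm(
  jaw=[1,1,1,1,1,1,1,1],
  linear=[
    [-0.03,0.002,0],
    [-0.048,0.003,0],
    [-0.054,0.003,0],
    [-0.055,0.003,0],
    [-0.055,0.003,0],
    [-0.055,0.003,0],
    [-0.055,0.003,0],
    [-0.055,0.003,0],
  ],
  delta_rot=[
    [0,0,0],
    [0,0,0],
    [0,0,0],
    [0,0,0],
    [0,0,0],
    [0,0,0],
    [0,0,0],
    [0,0,0],
  ],
)

```text
clock: 4.92
eef_pos: [0.5296, -0.1927, 0.2472]
tool_rot: [0.833, 0.553, 0.0, -0.0]
ft_force: [-1.2, 0.6, -0.3]
grip_width: 0.0134
```

```bash
python3 - <<'E'
from h import *
state(); c,p,d=snap("wrist","w3"); cv2.imwrite("pics/w3b.png",cv2.resize(p[:,:,::-1],(800,600),interpolation=cv2.INTER_CUBIC))
E
```

```text
t 4.92 pos [ 0.5296 -0.1927  0.2472] psi 67.11 tilt [-0.    0.01] w 0.0134 F [-1.2  0.6 -0.3] T [-0.039  0.    -0.041] j [-0.349  0.368  0.179  1.382  0.     0.05 ]
```

View pics/w3b.png

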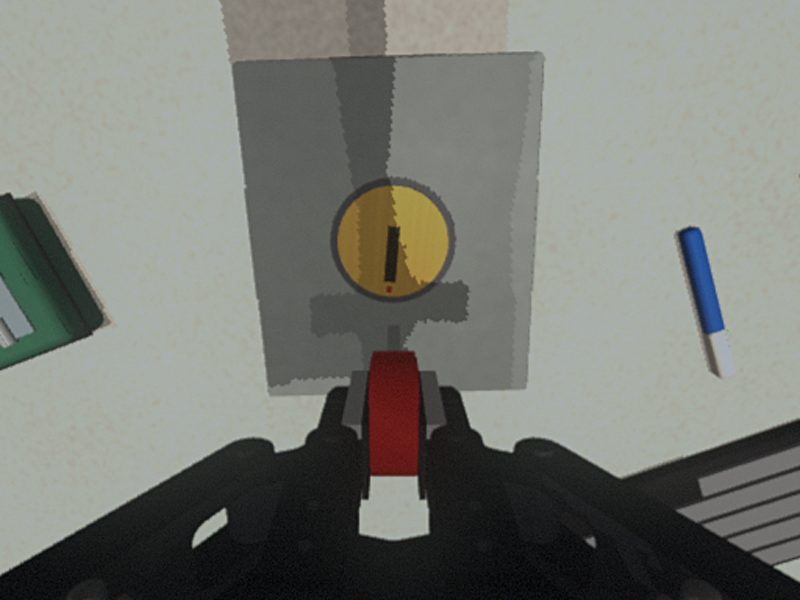

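```bash
python3 - <<'E'
from h import *
c,p,d=load("w3")
cv2.imwrite("pics/w3c.png",cv2.resize(p[105:200,205:300,::-1],None,fx=6,fy=6,interpolation=cv2.INTER_CUBIC))
cv2.imwrite("pics/w3d.png",cv2.resize(p[200:310,200:300,::-1],None,fx=5.4,fy=5.4,interpolation=cv2.INTER_CUBIC))
E
```

```text
(no output)
```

View pics/w3c.png

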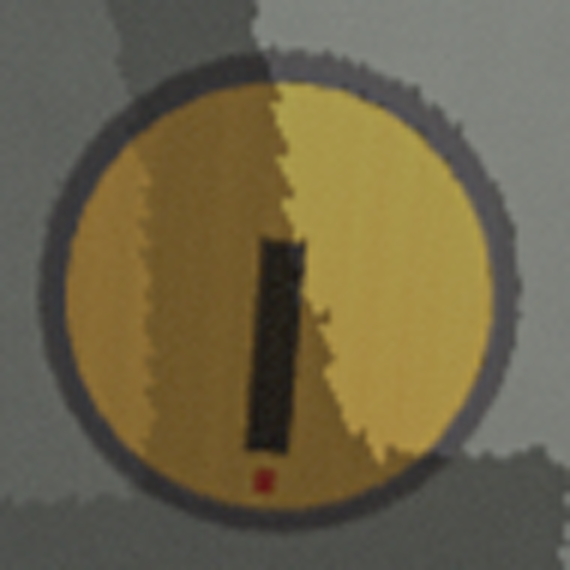

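View pics/w3d.png

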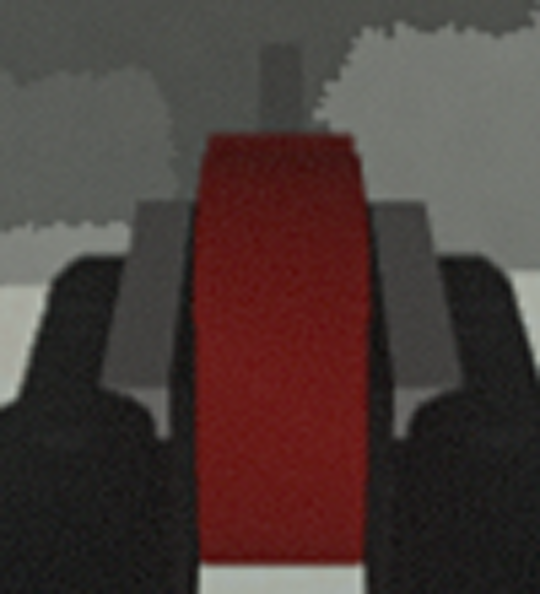

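```bash
python3 - <<'E'
from h import *
from scipy.optimize import minimize
c,p,d=load("w3")
f=lambda u,v,z: plane(c,205+(u+.5)/6-.5,105+(v+.5)/6-.5,z)
z=.094
L,Rr,T,B=f(65,295,z),f(494,295,z),f(280,80,z),f(280,510,z)
print("circle",L.round(4),Rr.round(4),T.round(4),B.round(4),"diam",np.linalg.norm(Rr-L),np.linalg.norm(B-T))
# ellipse fit on brass color
hsv=cv2.cvtColor(p,cv2.COLOR_RGB2HSV)
m=((hsv[...,0]>12)&(hsv[...,0]<35)&(hsv[...,1]>110)).astype(np.uint8); m[:100]=0;m[205:]=0;m[:,:205]=0;m[:,300:]=0
cn=max(cv2.findContours(m,cv2.RETR_EXTERNAL,cv2.CHAIN_APPROX_NONE)[0],key=cv2.contourArea)
P=np.array([plane(c,*q[0],z)[:2] for q in cv2.convexHull(cn)])
A=np.c_[2*P,np.ones(len(P))]; s=np.linalg.lstsq(A,(P**2).sum(1),rcond=None)[0]; r=np.sqrt(s[2]+s[0]**2+s[1]**2)
print("circ fit",s[:2].round(4),"r",r, "res",np.abs(np.hypot(*(P-s[:2]).T)-r).max())
a=(f(262,239,z)+f(305,239,z))/2; b=(f(247,453,z)+f(290,453,z))/2
kd=(b-a)/np.linalg.norm(b-a); print("keyway",a.round(4),b.round(4),"len",np.linalg.norm(b-a),"yaw",np.degrees(np.arctan2(kd[1],kd[0])),"axis from keyway",(a+kd*.0095).round(4), "w",np.linalg.norm(f(262,239,z)-f(305,239,z)))
dot=f(264,482,z); print("dot",dot.round(4),np.degrees(np.arctan2(*(dot[:2]-s[:2])[::-1])))
# lid edges
k=.64
g=lambda u,v: plane(c,(u+.5)*k-.5,(v+.5)*k-.5,.09)
q=np.array([g(233,62),g(544,52),g(526,388),g(268,396)]); print(q.round(4),[np.linalg.norm(q[i]-q[(i+1)%4]).round(4) for i in range(4)],q.mean(0).round(4))
for i,j in [(0,3),(1,2)]: print(np.degrees(np.arctan2(*(q[j]-q[i])[[1,0]])))
# key in hand, tool frame
o=bot.get_obs(); M=R.from_quat(o['tool_rot']).as_matrix(); pos=o['eef_pos']
h=lambda u,v:(200+(u+.5)/5.4,200+(v+.5)/5.4)
b=np.r_[h(195,132),h(371,563)]
t=np.linspace(0,2*np.pi,200)
def box(v):
    C=pos+M@np.array([v[0],v[1],v[2]])
    Pp=np.vstack([C+M@np.array([s*.007,0,0])+(.018*(np.outer(np.cos(t),M[:,1])+np.outer(np.sin(t),M[:,2]))) for s in(-1,1)])
    u=proj(c,Pp)+.5; return np.r_[u.min(0),u.max(0)]
r=minimize(lambda v:((box(v)-b)**2).sum(),[0,0,0],method="Nelder-Mead",options=dict(xatol=1e-6,fatol=1e-8,maxiter=4000)); print("key head centre in tool",(r.x*1000).round(2),r.fun,box(r.x).round(1),b.round(1))
tip=np.array(h(281.5,45))-.5; print("tip ray in tool at depths", [ (M.T@(dep(c,*tip,D)-pos)*1000).round(1) for D in (.185,.19,.195,.2)])
E
```

```text
circle [ 0.4854 -0.2099  0.094 ] [ 0.5109 -0.1496  0.094 ] [ 0.4689 -0.1673  0.094 ] [ 0.5294 -0.1929  0.094 ] diam 0.06554591280970361 0.06566757177224139
circ fit [ 0.4992 -0.1804] r 0.032530892871861145 res 0.00028519460752099435
keyway [ 0.4906 -0.1759  0.094 ] [ 0.5202 -0.191   0.094 ] len 0.033252843186035615 yaw -26.941693861975967 axis from keyway [ 0.4991 -0.1802  0.094 ] w 0.006514154713311745
dot [ 0.5243 -0.1934  0.094 ] -27.545053161464523
[[ 0.3768 -0.2218  0.09  ]
 [ 0.4373 -0.066   0.09  ]
 [ 0.6208 -0.1374  0.09  ]
 [ 0.5605 -0.2948  0.09  ]] [np.float64(0.1671), np.float64(0.1969), np.float64(0.1686), np.float64(0.1977)] [ 0.4989 -0.18    0.09  ]
-21.665723662113876
-21.244117847582604
key head centre in tool [ 0.45 -3.51  2.7 ] 1.4773913843148674 [235.4 224.9 269.6 304. ] [236.2 224.5 268.8 304.4]
tip ray in tool at depths [array([  0.4, -15.3,  50.1]), array([  0.4, -13.7,  54.9]), array([  0.4, -12.2,  59.6]), array([  0.4, -10.7,  64.4])]
```

Measured lock axis is (0.4991, -0.1803) and the keyway yaw is -27.1°, so the rotor starts near 0.1 rad. The circle radius of 32.5 mm and keyway length of 33.2 mm match the given sizes. Moving to hover just above the keyway.

```bash
python3 - <<'E'
from h import *
state(); plan(.5011,-.1818,.178,62.9)
E
```

```text
t 4.97 pos [ 0.5295 -0.1929  0.2473] psi 67.1 tilt [0.01 0.  ] w 0.0131 F [ 0.5 -0.4 -1.2] T [0.022 0.036 0.016] j [-0.349  0.368  0.179  1.382  0.     0.05 ]
t 4.97 lin [-0.0009 -0.0305  0.0693] rot [ 0.   -0.01  4.2 ]
```

Request:
jog_arm(
  jaw=[1,1,1,1,1,1,1,1],
  linear=[
    [-0.001,-0.01,0.01],
    [-0.001,-0.025,0.03],
    [-0.001,-0.0305,0.05],
    [-0.001,-0.0305,0.065],
    [-0.001,-0.0305,0.069],
    [-0.001,-0.0305,0.069],
    [-0.001,-0.0305,0.069],
    [-0.001,-0.0305,0.069],
  ],
  delta_rot=[
    [0,0,2],
    [0,0,4.2],
    [0,0,4.2],
    [0,0,4.2],
    [0,0,4.2],
    [0,0,4.2],
    [0,0,4.2],
    [0,0,4.2],
  ],
)

```text
clock: 5.63
eef_pos: [0.5018, -0.1832, 0.1796]
tool_rot: [0.854, 0.521, 0.001, 0.001]
ft_force: [-0.3, 0.2, -0.5]
grip_width: 0.0129
```

```bash
python3 - <<'E'
from h import *
state(); c,p,d=snap("wrist","w4"); cv2.imwrite("pics/w4b.png",cv2.resize(p[100:310,150:350,::-1],None,fx=2.8,fy=2.8,interpolation=cv2.INTER_CUBIC))
E
```

```text
t 5.63 pos [ 0.5018 -0.1832  0.1796] psi 62.8 tilt [ 0.13 -0.05] w 0.0129 F [-0.3  0.2 -0.5] T [ 0.014 -0.     0.117] j [-0.35   0.345 -0.035  1.189  0.     0.125]
```

View pics/w4b.png

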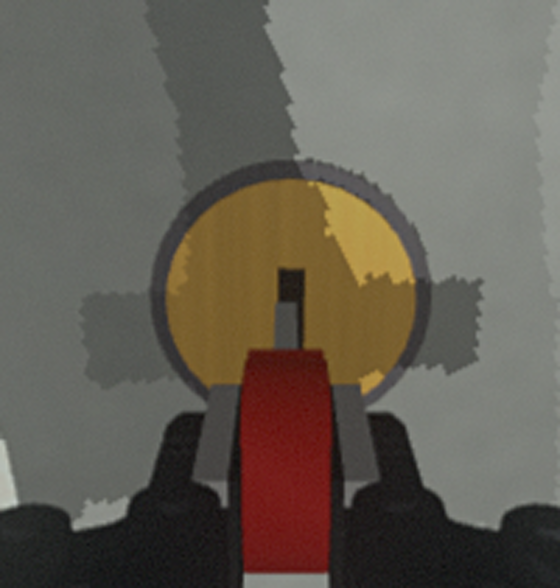

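The blade tip at crop (286,302) sits about 1.2 mm left of the keyway middle at (291,268). The measured TCP agrees, at -0.9 mm. I'll correct that and start inserting.

Request:
jog_arm(
  jaw=[1,1,1,1,1,1,1,1],
  linear=[
    [0.001,-0.0013,0],
    [0.001,-0.0013,0],
    [0.001,-0.0013,0.003],
    [0.001,-0.0013,0.006],
    [0.001,-0.0013,0.009],
    [0.001,-0.0013,0.012],
    [0.001,-0.0013,0.015],
    [0.001,-0.0013,0.018],
  ],
  delta_rot=[
    [0,0,0],
    [0,0,0],
    [0,0,0],
    [0,0,0],
    [0,0,0],
    [0,0,0],
    [0,0,0],
    [0,0,0],
  ],
)

```text
clock: 6.35
eef_pos: [0.4998, -0.1815, 0.1598]
tool_rot: [0.854, 0.521, -0.0, -0.0]
ft_force: [-0.3, -0.2, -0.6]
grip_width: 0.0129
```

```bash
python3 - <<'E'
from h import *
state(); c,p,d=snap("wrist","w5"); cv2.imwrite("pics/w5b.png",cv2.resize(p[100:310,150:350,::-1],None,fx=2.8,fy=2.8,interpolation=cv2.INTER_CUBIC))
E
```

```text
t 6.35 pos [ 0.4998 -0.1815  0.1598] psi 62.78 tilt [-0.03  0.01] w 0.0129 F [-0.3 -0.2 -0.6] T [ 0.025  0.054 -0.01 ] j [-0.348  0.357 -0.071  1.143 -0.     0.127]
```

View pics/w5b.png

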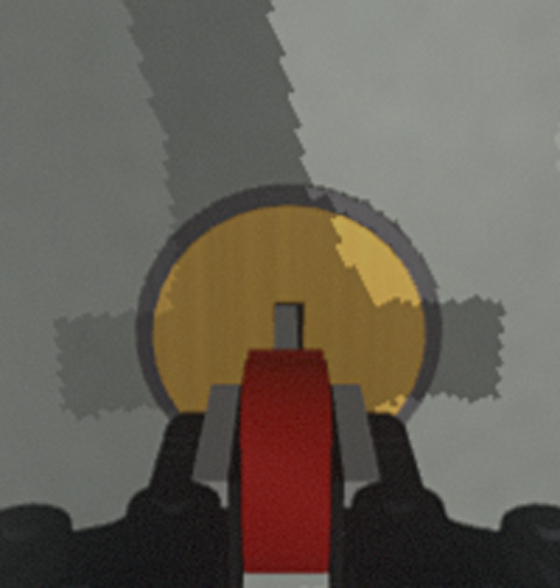

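The tip is inside the keyway with no force. Continuing down.

Request:
jog_arm(
  jaw=[1,1,1,1,1,1,1,1],
  linear=[
    [0.0003,0.0005,0.004],
    [0.0004,0.0006,0.01],
    [0.0004,0.0006,0.016],
    [0.0004,0.0006,0.022],
    [0.0004,0.0006,0.028],
    [0.0004,0.0006,0.034],
    [0.0004,0.0006,0.038],
    [0.0004,0.0006,0.039],
  ],
  delta_rot=[
    [0,0,0],
    [0,0,0],
    [0,0,0],
    [0,0,0],
    [0,0,0],
    [0,0,0],
    [0,0,0],
    [0,0,0],
  ],
)

```text
clock: 7.07
eef_pos: [0.5001, -0.1812, 0.1202]
tool_rot: [0.854, 0.521, -0.001, -0.001]
ft_force: [0.3, 0.6, -1.3]
grip_width: 0.0133
```

```bash
python3 - <<'E'
from h import *
state()
E
```

```text
t 7.07 pos [ 0.5001 -0.1812  0.1202] psi 62.78 tilt [-0.1   0.04] w 0.0133 F [ 0.3  0.6 -1.3] T [ 0.026 -0.042  0.016] j [-0.348  0.394 -0.128  1.051  0.     0.127]
```

Request:
jog_arm(
  jaw=[1,1,1,1,1,1,1,1],
  linear=[
    [0,0,0.001],
    [0,0,0.002],
    [0,0,0.0025],
    [0,0,0.003],
    [0,0,0.003],
    [0,0,0.003],
    [0,0,0.003],
    [0,0,0.003],
  ],
  delta_rot=[
    [0,0,0],
    [0,0,0],
    [0,0,0],
    [0,0,0],
    [0,0,0],
    [0,0,0],
    [0,0,0],
    [0,0,0],
  ],
)

```text
clock: 7.73
eef_pos: [0.5007, -0.1815, 0.1184]
tool_rot: [0.854, 0.521, 0.0, 0.0]
ft_force: [0.1, -0.3, -0.9]
grip_width: 0.0131
```

```bash
python3 - <<'E'
from h import *
state()
E
```

```text
t 7.73 pos [ 0.5007 -0.1815  0.1184] psi 62.78 tilt [ 0.01 -0.  ] w 0.0131 F [ 0.1 -0.3 -0.9] T [-0.026 -0.084  0.002] j [-0.348  0.395 -0.131  1.045 -0.     0.127]
```

Request:
jog_arm(
  jaw=[1,1,1,1,1,1,1,1],
  linear=[
    [0,0,0.0005],
    [0,0,0.001],
    [0,0,0.0015],
    [0,0,0.0015],
    [0,0,0.0015],
    [0,0,0.0015],
    [0,0,0.0015],
    [0,0,0.0015],
  ],
  delta_rot=[
    [0,0,0],
    [0,0,0],
    [0,0,0],
    [0,0,0],
    [0,0,0],
    [0,0,0],
    [0,0,0],
    [0,0,0],
  ],
)

```text
clock: 8.4
eef_pos: [0.5008, -0.1815, 0.1178]
tool_rot: [0.854, 0.521, 0.0, 0.0]
ft_force: [-2.2, 0.2, 4.8]
grip_width: 0.0129
```

```bash
python3 - <<'E'
from h import *
state()
E
```

```text
t 8.4 pos [ 0.5008 -0.1815  0.1178] psi 62.78 tilt [ 0.05 -0.02] w 0.0129 F [-2.2  0.2  4.8] T [0.188 0.498 0.006] j [-0.348  0.396 -0.132  1.042  0.     0.127]
```

The key is home: 4.8 N of contact at z 0.1178. Now turning clockwise.

Request:
jog_arm(
  jaw=[1,1,1,1,1,1,1,1],
  linear=[
    [-0.0001,0,0],
    [-0.0002,0,0],
    [-0.0003,0,0],
    [-0.0004,0,0],
    [-0.0005,0,0],
    [-0.0006,-0.0001,0],
    [-0.0006,-0.0001,0],
    [-0.0006,-0.0001,0],
  ],
  delta_rot=[
    [0,0,3],
    [0,0,6],
    [0,0,9],
    [0,0,12],
    [0,0,15],
    [0,0,17],
    [0,0,17],
    [0,0,17],
  ],
)

```text
clock: 9.07
eef_pos: [0.5009, -0.1818, 0.1178]
tool_rot: [0.921, 0.389, 0.001, 0.0]
ft_force: [-1.7, 2.1, 4.9]
grip_width: 0.0131
```

```bash
python3 - <<'E'
from h import *
state()
E
```

```text
t 9.07 pos [ 0.5009 -0.1818  0.1178] psi 45.83 tilt [0.1  0.01] w 0.0131 F [-1.7  2.1  4.9] T [ 0.342  0.191 -0.041] j [-3.490e-01  3.960e-01 -1.320e-01  1.041e+00  1.000e-03  4.220e-01]
```

Request:
jog_arm(
  jaw=[1,1,1,1,1,1,1,1],
  linear=[
    [-0.0001,0,0],
    [-0.0001,0,0],
    [-0.0002,-0.0001,0],
    [-0.0002,-0.0001,0],
    [-0.0003,-0.0001,0],
    [-0.0004,-0.0002,0],
    [-0.0004,-0.0002,0],
    [-0.0004,-0.0002,0],
  ],
  delta_rot=[
    [0,0,2],
    [0,0,4],
    [0,0,6],
    [0,0,8],
    [0,0,10],
    [0,0,12],
    [0,0,12],
    [0,0,12],
  ],
)

```text
clock: 9.73
eef_pos: [0.5021, -0.1812, 0.1179]
tool_rot: [0.956, 0.293, 0.002, 0.0]
ft_force: [4.2, 4.0, 5.2]
grip_width: 0.013
```

```bash
python3 - <<'E'
from h import *
state(); c,p,d=snap("wrist","w6"); cv2.imwrite("pics/w6b.png",cv2.resize(p[100:310,150:350,::-1],None,fx=2.8,fy=2.8,interpolation=cv2.INTER_CUBIC))
E
```

```text
t 9.73 pos [ 0.5021 -0.1812  0.1179] psi 34.1 tilt [0.27 0.06] w 0.013 F [4.2 4.  5.2] T [ 0.978 -1.006  1.875] j [-0.348  0.395 -0.132  1.039  0.003  0.628]
```

View pics/w6b.png

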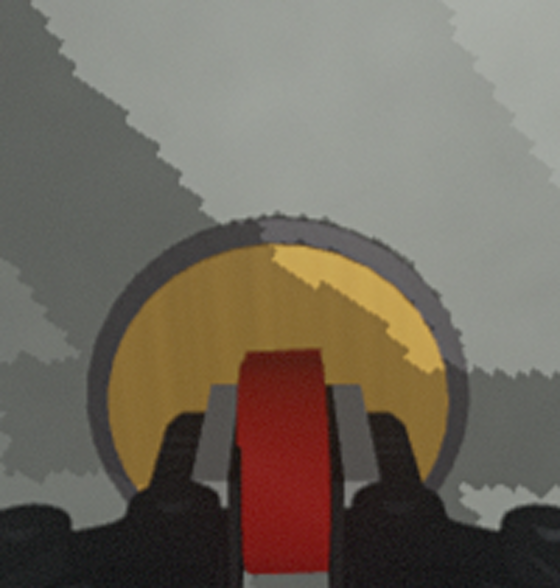

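The torque rose to 1.9 N m after about 28° of turn, so red is stopped by the ward: wrong key. Turning back to 0.

Request:
jog_arm(
  jaw=[1,1,1,1,1,1,1,1],
  linear=[
    [0.0002,0,0],
    [0.0004,0,0],
    [0.0006,-0.0001,0],
    [0.0008,-0.0002,0],
    [0.001,-0.0003,0],
    [0.0011,-0.0003,0],
    [0.0012,-0.0004,0],
    [0.0012,-0.0004,0],
  ],
  delta_rot=[
    [0,0,-5],
    [0,0,-11],
    [0,0,-17],
    [0,0,-23],
    [0,0,-29],
    [0,0,-33],
    [0,0,-35],
    [0,0,-35],
  ],
)

```text
clock: 10.45
eef_pos: [0.5015, -0.1816, 0.1178]
tool_rot: [0.825, 0.565, 0.001, 0.001]
ft_force: [2.5, 2.1, 6.0]
grip_width: 0.0132
```

```bash
python3 - <<'E'
from h import *
state(); c,p,d=snap("wrist","w7"); cv2.imwrite("pics/w7b.png",cv2.resize(p[100:310,150:350,::-1],None,fx=2.8,fy=2.8,interpolation=cv2.INTER_CUBIC))
E
```

```text
t 10.45 pos [ 0.5015 -0.1816  0.1178] psi 68.76 tilt [ 0.13 -0.05] w 0.0132 F [2.5 2.1 6. ] T [ 0.373 -0.332 -0.002] j [-0.347  0.396 -0.132  1.041 -0.     0.023]
```

View pics/w7b.png

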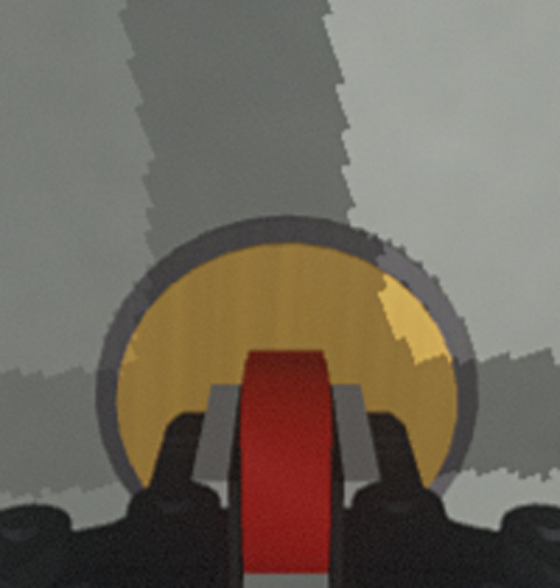

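Request:
jog_arm(
  jaw=[1,1,1,1,1,1,1,1],
  linear=[
    [0,0,-0.001],
    [0,0,-0.003],
    [0,0,-0.006],
    [0,0,-0.012],
    [0,0,-0.02],
    [0,0,-0.03],
    [0,0,-0.045],
    [0,0,-0.06],
  ],
  delta_rot=[
    [0,0,0],
    [0,0,0],
    [0,0,0],
    [0,0,0],
    [0,0,0],
    [0,0,0],
    [0,0,0],
    [0,0,0],
  ],
)

```text
clock: 11.17
eef_pos: [0.5003, -0.1812, 0.178]
tool_rot: [0.825, 0.565, -0.0, -0.0]
ft_force: [-0.1, 0.1, -1.3]
grip_width: 0.013
```

```bash
python3 - <<'E'
from h import *
state(); c,p,d=snap("wrist","w8"); cv2.imwrite("pics/w8b.png",cv2.resize(p[100:310,150:350,::-1],None,fx=2.8,fy=2.8,interpolation=cv2.INTER_CUBIC))
E
```

```text
t 11.17 pos [ 0.5003 -0.1812  0.178 ] psi 68.77 tilt [-0.04 -0.01] w 0.013 F [-0.1  0.1 -1.3] T [-0.021 -0.02  -0.017] j [-0.347  0.344 -0.04   1.187 -0.     0.023]
```

View pics/w8b.png

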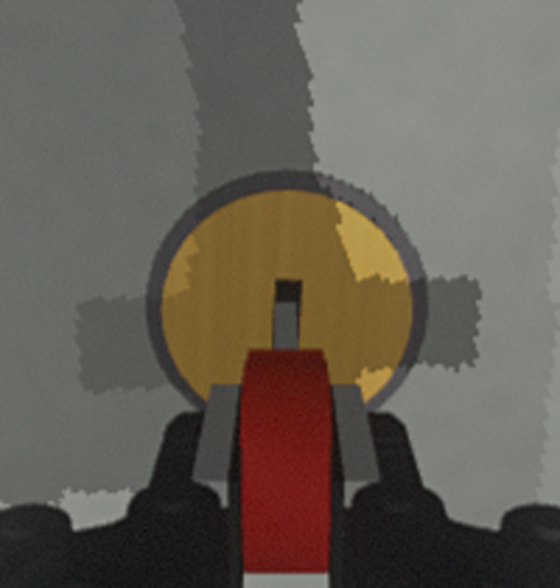

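Out cleanly; the keyway at crop (288,282) now lies straight at psi 68.8, so the rotor is about 0. I'll put red back in its slot.

```bash
python3 - <<'E'
from h import *
plan(.570,.1626,.2,75); plan(.570,.1626,.15,75)
E
```

```text
t 11.22 lin [ 0.3456 -0.0615 -0.0189] rot [ 0.32  0.03 -6.23]
t 11.22 lin [ 0.3456 -0.0618  0.0311] rot [ 0.32  0.03 -6.23]
```

Request:
jog_arm(
  jaw=[1,1,1,1,1,1,1,1],
  linear=[
    [0.02,-0.004,-0.01],
    [0.058,-0.011,-0.018],
    [0.096,-0.018,-0.019],
    [0.134,-0.025,-0.019],
    [0.172,-0.032,-0.019],
    [0.21,-0.038,-0.019],
    [0.248,-0.045,-0.019],
    [0.286,-0.051,-0.019],
  ],
  delta_rot=[
    [0,0,-1],
    [0,0,-2],
    [0,0,-3],
    [0,0,-4],
    [0,0,-5],
    [0,0,-6],
    [0,0,-6.2],
    [0,0,-6.2],
  ],
)

```text
clock: 11.88
eef_pos: [0.5567, 0.1057, 0.1964]
tool_rot: [0.793, 0.609, 0.0, 0.0]
ft_force: [1.7, -0.7, -1.0]
grip_width: 0.013
```

```bash
python3 - <<'E'
from h import *
state();plan(.570,.1626,.2,75)
E
```

```text
t 11.88 pos [0.5567 0.1057 0.1964] psi 74.98 tilt [ 0.04 -0.02] w 0.013 F [ 1.7 -0.7 -1. ] T [-0.022 -0.084 -0.007] j [ 0.188  0.398  0.089  1.262 -0.     0.45 ]
t 11.88 lin [ 0.0584 -0.0019 -0.0036] rot [ 0.05  0.   -0.02]
```

Request:
jog_arm(
  jaw=[1,1,1,1,1,1,1,1],
  linear=[
    [0.03,-0.0015,0],
    [0.05,-0.0025,0],
    [0.06,-0.003,0],
    [0.06,-0.003,0],
    [0.06,-0.003,0.01],
    [0.06,-0.003,0.03],
    [0.06,-0.003,0.045],
    [0.06,-0.003,0.05],
  ],
  delta_rot=[
    [0,0,0],
    [0,0,0],
    [0,0,0],
    [0,0,0],
    [0,0,0],
    [0,0,0],
    [0,0,0],
    [0,0,0],
  ],
)

```text
clock: 12.55
eef_pos: [0.5672, 0.1601, 0.1427]
tool_rot: [0.794, 0.608, -0.003, -0.001]
ft_force: [0.3, 0.4, -0.6]
grip_width: 0.0132
```

```bash
python3 - <<'E'
from h import *
state();plan(.570,.1626,.13,75);c,p,d=snap("wrist","w9"); cv2.imwrite("pics/w9b.png",cv2.resize(p[100:310,150:350,::-1],None,fx=2.8,fy=2.8,interpolation=cv2.INTER_CUBIC))
E
```

```text
t 12.55 pos [0.5672 0.1601 0.1427] psi 74.83 tilt [-0.3  -0.12] w 0.0132 F [ 0.3  0.4 -0.6] T [ 0.012  0.115 -0.01 ] j [ 2.750e-01  4.820e-01  7.600e-02  1.171e+00 -1.000e-03  5.400e-01]
t 12.55 lin [0.0032 0.0021 0.0127] rot [-0.26  0.2  -0.17]
```

View pics/w9b.png

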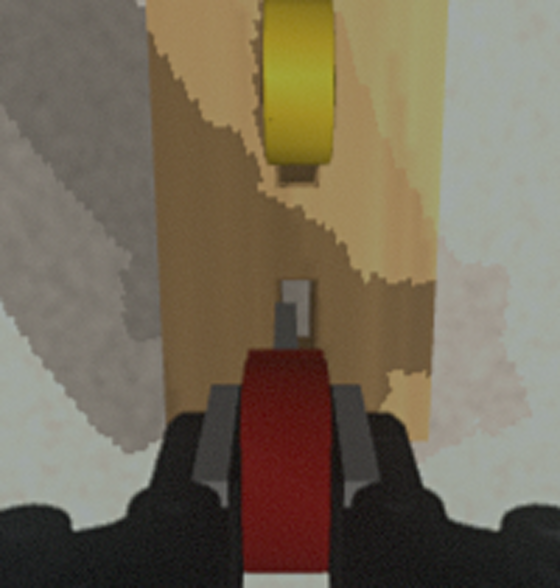

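The blade at (286,305) is 3 mm left of the slot middle at (298,282), which matches the measured offset.

Request:
jog_arm(
  jaw=[1,1,1,1,1,1,1,1],
  linear=[
    [0.003,0.002,0],
    [0.003,0.002,0],
    [0.003,0.002,0],
    [0.003,0.002,0.005],
    [0.003,0.002,0.01],
    [0.003,0.002,0.015],
    [0.003,0.002,0.015],
    [0.003,0.002,0.015],
  ],
  delta_rot=[
    [0,0,0],
    [0,0,0],
    [0,0,0],
    [0,0,0],
    [0,0,0],
    [0,0,0],
    [0,0,0],
    [0,0,0],
  ],
)

```text
clock: 13.27
eef_pos: [0.5715, 0.165, 0.1302]
tool_rot: [0.793, 0.609, -0.001, -0.0]
ft_force: [-0.4, -0.5, -0.2]
grip_width: 0.0132
```

```bash
python3 - <<'E'
from h import *
state();plan(.570,.1626,.086,75);c,p,d=snap("wrist","w10"); cv2.imwrite("pics/w10b.png",cv2.resize(p[100:310,150:350,::-1],None,fx=2.8,fy=2.8,interpolation=cv2.INTER_CUBIC))
E
```

```text
t 13.27 pos [0.5715 0.165  0.1302] psi 74.99 tilt [-0.07 -0.02] w 0.0132 F [-0.4 -0.5 -0.2] T [-0.136  0.069 -0.01 ] j [ 0.281  0.499  0.07   1.143 -0.     0.543]
t 13.27 lin [-0.0027 -0.0008  0.0442] rot [-0.06  0.04 -0.01]
```

View pics/w10b.png

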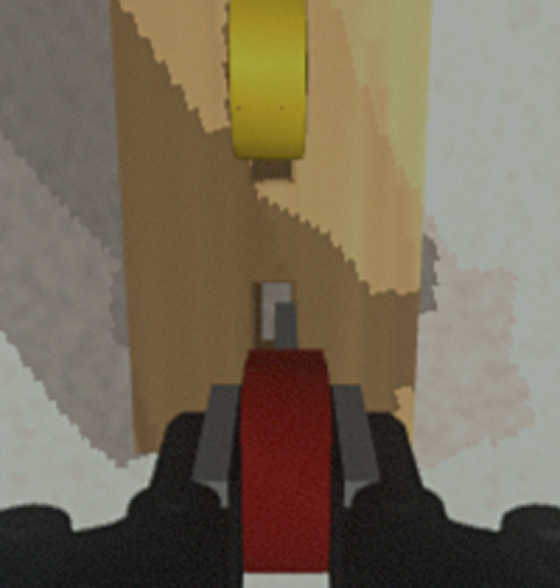

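Request:
jog_arm(
  jaw=[1,1,1,1,1,1,1,1],
  linear=[
    [-0.0025,-0.001,-0.003],
    [-0.0025,-0.001,-0.003],
    [-0.0025,-0.001,-0.003],
    [-0.0025,-0.001,-0.003],
    [-0.0025,-0.001,-0.003],
    [-0.0025,-0.001,-0.003],
    [-0.0025,-0.001,0],
    [-0.0025,-0.001,0.002],
  ],
  delta_rot=[
    [0,0,0],
    [0,0,0],
    [0,0,0],
    [0,0,0],
    [0,0,0],
    [0,0,0],
    [0,0,0],
    [0,0,0],
  ],
)

```text
clock: 13.98
eef_pos: [0.5704, 0.163, 0.1285]
tool_rot: [0.793, 0.609, 0.0, -0.0]
ft_force: [-0.5, 0.0, -1.2]
grip_width: 0.0132
```

```bash
python3 - <<'E'
from h import *
state();plan(.570,.1626,.086,75);c,p,d=snap("wrist","w11"); cv2.imwrite("pics/w11b.png",cv2.resize(p[100:310,150:350,::-1],None,fx=2.8,fy=2.8,interpolation=cv2.INTER_CUBIC))
E
```

```text
t 13.98 pos [0.5704 0.163  0.1285] psi 74.99 tilt [0. 0.] w 0.0132 F [-0.5  0.  -1.2] T [ 0.011 -0.039  0.012] j [0.278 0.497 0.061 1.135 0.    0.54 ]
t 13.98 lin [-0.0004 -0.0003  0.0425] rot [ 0.   -0.   -0.01]
```

View pics/w11b.png

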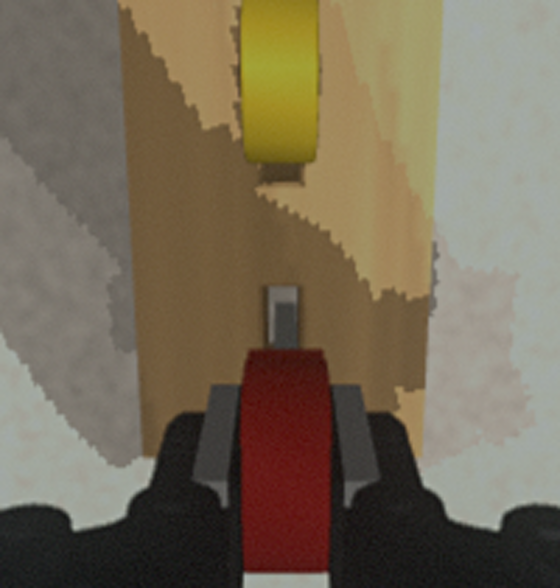

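The tip is centred in the slot. Lowering it home.

Request:
jog_arm(
  jaw=[1,1,1,1,1,1,1,1],
  linear=[
    [0,0,0.008],
    [0,0,0.016],
    [0,0,0.024],
    [0,0,0.032],
    [0,0,0.038],
    [0,0,0.0415],
    [0,0,0.0415],
    [0,0,0.0415],
  ],
  delta_rot=[
    [0,0,0],
    [0,0,0],
    [0,0,0],
    [0,0,0],
    [0,0,0],
    [0,0,0],
    [0,0,0],
    [0,0,0],
  ],
)

```text
clock: 14.7
eef_pos: [0.5704, 0.1629, 0.0871]
tool_rot: [0.793, 0.609, -0.0, -0.0]
ft_force: [-0.2, -0.8, -0.5]
grip_width: 0.0129
```

Request:
jog_arm(
  jaw=[0.8,0.6,0.5,0.4,0.3,0.3,0.3,0.3],
  linear=[
    [0,0,0],
    [0,0,0],
    [0,0,0],
    [0,0,0],
    [0,0,0],
    [0,0,-0.015],
    [0,0,-0.04],
    [0,0,-0.065],
  ],
  delta_rot=[
    [0,0,0],
    [0,0,0],
    [0,0,0],
    [0,0,0],
    [0,0,0],
    [0,0,0],
    [0,0,0],
    [0,0,0],
  ],
)

```text
clock: 15.37
eef_pos: [0.5694, 0.1627, 0.152]
tool_rot: [0.793, 0.609, -0.001, -0.001]
ft_force: [0.5, 0.1, 0.1]
grip_width: 0.0599
```

```bash
python3 - <<'E'
from h import *
state();plan(.5088,.1787,.15,75.1);c,p,d=snap("wrist","w12"); cv2.imwrite("pics/w12b.png",cv2.resize(p[:,:,::-1],(800,600),interpolation=cv2.INTER_CUBIC))
E
```

```text
t 15.37 pos [0.5694 0.1627 0.152 ] psi 74.99 tilt [-0.16 -0.05] w 0.0599 F [0.5 0.1 0.1] T [-0.053 -0.012 -0.004] j [ 0.278  0.479  0.096  1.191 -0.     0.54 ]
t 15.37 lin [-0.0002 -0.0627  0.0021] rot [-0.15  0.09 -0.11]
```

View pics/w12b.png

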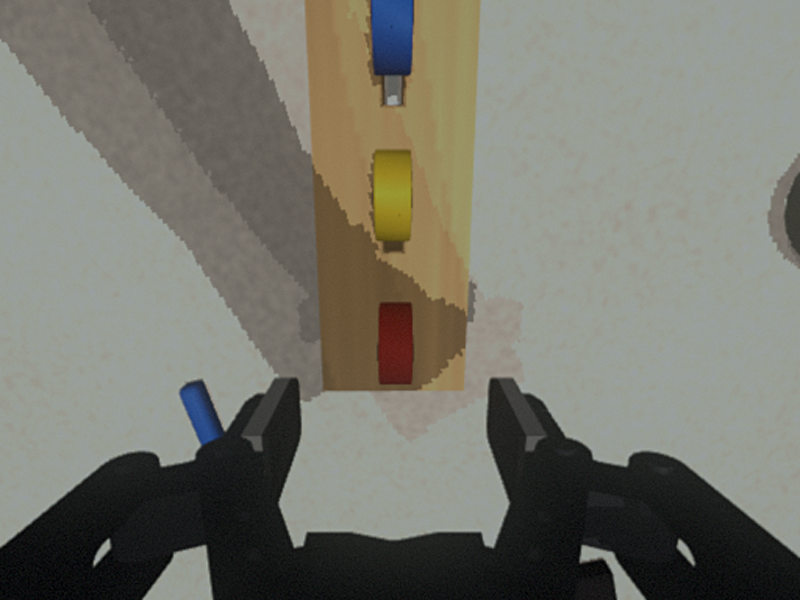

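Red stands properly at (395,343). Next is yellow at (392,195).

Request:
jog_arm(
  jaw=[0.3,0.3,0.3,0.3,0.3,0.3,0.3,0.3],
  linear=[
    [0,-0.03,0],
    [0,-0.055,0],
    [0,-0.0625,0],
    [0,-0.0625,0.02],
    [0,-0.0625,0.045],
    [0,-0.0625,0.06],
    [0,-0.0625,0.066],
    [0,-0.0625,0.066],
  ],
  delta_rot=[
    [0,0,0],
    [0,0,0],
    [0,0,0],
    [0,0,0],
    [0,0,0],
    [0,0,0],
    [0,0,0],
    [0,0,0],
  ],
)

```text
clock: 16.08
eef_pos: [0.5091, 0.1787, 0.0847]
tool_rot: [0.793, 0.609, -0.002, -0.0]
ft_force: [0.4, 0.0, -0.8]
grip_width: 0.0599
```

```bash
python3 - <<'E'
from h import *
state();plan(.5092,.1786,.085,75.1)
E
```

```text
t 16.08 pos [0.5091 0.1787 0.0847] psi 74.98 tilt [-0.17 -0.07] w 0.0599 F [ 0.4  0.  -0.8] T [ 0.026 -0.034 -0.073] j [ 0.338  0.445 -0.151  0.977 -0.     0.6  ]
t 16.08 lin [-0.      0.0001 -0.0003] rot [-0.15  0.11 -0.12]
```

Request:
jog_arm(
  jaw=[0.5,0.7,0.85,1,1,1,1,1],
  linear=[
    [0,0,0],
    [0,0,0],
    [0,0,0],
    [0,0,0],
    [0,0,0],
    [0,0,0],
    [0,0,0],
    [0,0,0],
  ],
  delta_rot=[
    [0,0,0],
    [0,0,0],
    [0,0,0],
    [0,0,0],
    [0,0,0],
    [0,0,0],
    [0,0,0],
    [0,0,0],
  ],
)

```text
clock: 16.75
eef_pos: [0.511, 0.1794, 0.0876]
tool_rot: [0.793, 0.609, 0.001, 0.001]
ft_force: [0.6, 0.1, 5.8]
grip_width: 0.0132
```

Request:
jog_arm(
  jaw=[1,1,1,1,1,1,1,1],
  linear=[
    [0,0,-0.01],
    [0,0,-0.03],
    [0,0,-0.055],
    [0,0,-0.08],
    [0,0,-0.105],
    [0,0,-0.12],
    [0,0,-0.12],
    [0,0,-0.12],
  ],
  delta_rot=[
    [0,0,0],
    [0,0,0],
    [0,0,0],
    [0,0,0],
    [0,0,0],
    [0,0,0],
    [0,0,0],
    [0,0,0],
  ],
)

```text
clock: 17.42
eef_pos: [0.5102, 0.1792, 0.2069]
tool_rot: [0.793, 0.609, 0.001, 0.0]
ft_force: [0.8, 0.5, -1.4]
grip_width: 0.013
```

```bash
python3 - <<'E'
from h import *
state();plan(.4985,-.1804,.205,68.5);c,p,d=snap("wrist","w13"); cv2.imwrite("pics/w13b.png",cv2.resize(p[100:310,150:350,::-1],None,fx=2.8,fy=2.8,interpolation=cv2.INTER_CUBIC))
E
```

```text
t 17.42 pos [0.5102 0.1792 0.2069] psi 74.99 tilt [0.08 0.03] w 0.013 F [ 0.8  0.5 -1.4] T [-0.041  0.019  0.057] j [0.338 0.34  0.033 1.262 0.    0.6  ]
t 17.42 lin [-0.3504  0.0818  0.0017] rot [ 0.07 -0.06  6.49]
```

View pics/w13b.png

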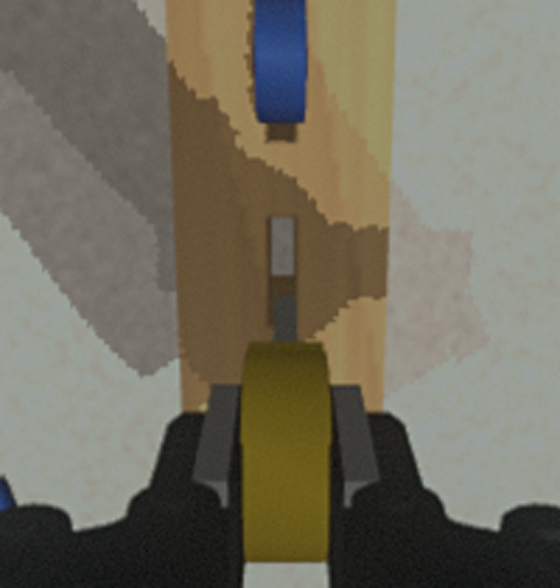

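```bash
cat >> h.py <<'E'
from scipy.optimize import minimize
def keyfit(name,u0,v0,u1,v1,zc=None):
    """head silhouette box in crop px (origin 150,100, x2.8) -> head centre in tool"""
    c,p,d=load(name); t=np.linspace(0,2*np.pi,200)
    C0=R.from_quat(c['orientation']).as_matrix(); Rt=np.array([[1,0,0],[0,.960187,.279357],[0,-.279357,.960187]])
    M=C0@Rt.T; pos=c['origin']-M@np.array([.00017,-.07225,-.12604])
    b=np.array([150+u0/2.8,100+v0/2.8,150+u1/2.8,100+v1/2.8])
    def box(v):
        C=pos+M@np.array([v[0],v[1],v[2] if zc is None else zc])
        P=np.vstack([C+M@np.array([s*.007,0,0])+.018*(np.outer(np.cos(t),M[:,1])+np.outer(np.sin(t),M[:,2])) for s in(-1,1)])
        u=proj(c,P)+.5; return np.r_[u.min(0),u.max(0)]
    r=minimize(lambda v:((box(v)-b)[[1,3]]**2).sum()+(((box(v)-b)[[0,2]].mean())**2),[0,0,0],method="Nelder-Mead",options=dict(xatol=1e-6,fatol=1e-9,maxiter=4000))
    print(name,(r.x*1000).round(2),round(r.fun,3))
E
python3 - <<'E'
from h import *
keyfit("w8",240,350,331,573); keyfit("w8",240,350,331,573,.0039)
keyfit("w13",240,341,331,561); keyfit("w13",240,341,331,561,.0056); keyfit("w13",240,341,331,561,.0039)
E
```

```text
w8 [ 0.08 -3.79  1.68] 0.0
w8 [ 0.08 -2.58  1.15] 0.957
w13 [ 0.08 -4.69  3.57] 0.0
w13 [ 0.07 -3.62  0.55] 0.755
w13 [ 0.08 -4.52  0.89] 0.02
```

```bash
python3 - <<'E'
from h import *
plan(.5012,-.1815,.205,68.5)
E
```

```text
t 17.47 lin [-0.3503  0.0854  0.0007] rot [-0.06  0.04  6.48]
```

Request:
jog_arm(
  jaw=[1,1,1,1,1,1,1,1],
  linear=[
    [-0.02,0.005,0],
    [-0.058,0.014,0],
    [-0.096,0.024,0],
    [-0.134,0.033,0],
    [-0.172,0.042,0],
    [-0.21,0.051,0],
    [-0.248,0.061,0],
    [-0.286,0.07,0],
  ],
  delta_rot=[
    [0,0,1],
    [0,0,2],
    [0,0,3],
    [0,0,4],
    [0,0,5],
    [0,0,6],
    [0,0,6.5],
    [0,0,6.5],
  ],
)

```text
clock: 18.13
eef_pos: [0.5019, -0.1168, 0.2042]
tool_rot: [0.827, 0.563, -0.001, -0.002]
ft_force: [1.5, 0.6, -1.1]
grip_width: 0.0127
```

```bash
python3 - <<'E'
from h import *
state();plan(.5012,-.1815,.205,68.5)
v=np.array([-.3503+.286,.0854-.07]); a=np.radians(-6.5); print(np.array([[np.cos(a),-np.sin(a)],[np.sin(a),np.cos(a)]])@v)
E
```

```text
t 18.13 pos [ 0.5019 -0.1168  0.2042] psi 68.47 tilt [-0.22  0.06] w 0.0127 F [ 1.5  0.6 -1.1] T [-0.008 -0.05   0.013] j [-0.229  0.297 -0.036  1.242  0.     0.147]
t 18.13 lin [-0.0605  0.0231 -0.0009] rot [-0.23  0.03 -0.03]
[-0.06214334  0.02257997]
```

Request:
jog_arm(
  jaw=[1,1,1,1,1,1,1,1],
  linear=[
    [-0.03,0.011,0],
    [-0.055,0.02,0],
    [-0.062,0.0226,0],
    [-0.062,0.0226,0.01],
    [-0.062,0.0226,0.021],
    [-0.062,0.0226,0.021],
    [-0.062,0.0226,0.021],
    [-0.062,0.0226,0.021],
  ],
  delta_rot=[
    [0,0,0],
    [0,0,0],
    [0,0,0],
    [0,0,0],
    [0,0,0],
    [0,0,0],
    [0,0,0],
    [0,0,0],
  ],
)

```text
clock: 18.8
eef_pos: [0.5016, -0.1799, 0.1848]
tool_rot: [0.826, 0.563, -0.0, -0.001]
ft_force: [-0.6, 0.1, -0.8]
grip_width: 0.0129
```

```bash
python3 - <<'E'
from h import *
state();plan(.5012,-.1815,.165,68.5)
c,p,d=snap("wrist","w14"); cv2.imwrite("pics/w14b.png",cv2.resize(p[100:310,150:350,::-1],None,fx=2.8,fy=2.8,interpolation=cv2.INTER_CUBIC))
E
```

```text
t 18.8 pos [ 0.5016 -0.1799  0.1848] psi 68.59 tilt [-0.07  0.04] w 0.0129 F [-0.6  0.1 -0.8] T [-0.027 -0.039 -0.055] j [-0.344  0.342 -0.025  1.206  0.     0.029]
t 18.8 lin [-0.0016  0.0002  0.0198] rot [-0.08 -0.01  0.09]
```

View pics/w14b.png

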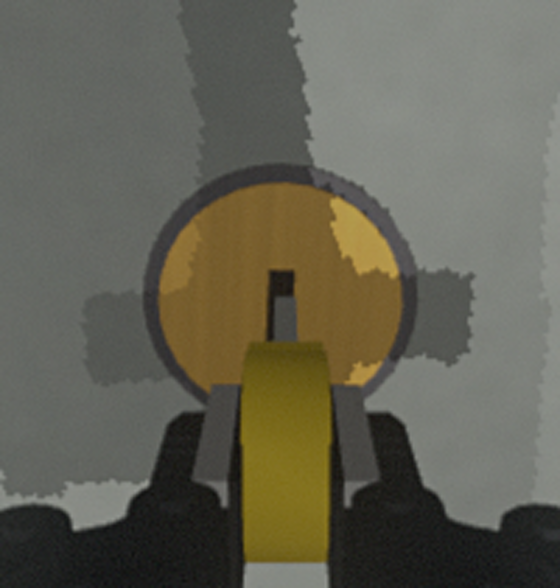

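Request:
jog_arm(
  jaw=[1,1,1,1,1,1,1,1],
  linear=[
    [-0.0012,0,0],
    [-0.0012,0,0],
    [-0.0012,0,0],
    [-0.0012,0,0.002],
    [-0.0012,0,0.004],
    [-0.0012,0,0.004],
    [-0.0012,0,0.004],
    [-0.0012,0,0.004],
  ],
  delta_rot=[
    [0,0,0],
    [0,0,0],
    [0,0,0],
    [0,0,0],
    [0,0,0],
    [0,0,0],
    [0,0,0],
    [0,0,0],
  ],
)

```text
clock: 19.52
eef_pos: [0.5013, -0.1824, 0.1812]
tool_rot: [0.827, 0.563, -0.0, -0.0]
ft_force: [0.3, -0.2, -0.8]
grip_width: 0.0132
```

```bash
python3 - <<'E'
from h import *
state();plan(.5012,-.1815,.165,68.5)
c,p,d=snap("wrist","w15"); cv2.imwrite("pics/w15b.png",cv2.resize(p[180:240,220:280,::-1],None,fx=9,fy=9,interpolation=cv2.INTER_CUBIC))
E
```

```text
t 19.52 pos [ 0.5013 -0.1824  0.1812] psi 68.48 tilt [-0.01  0.  ] w 0.0132 F [ 0.3 -0.2 -0.8] T [-0.031 -0.007  0.017] j [-0.349  0.344 -0.031  1.196  0.     0.027]
t 19.52 lin [ 0.0008 -0.0004  0.0162] rot [-0.01 -0.   -0.02]
```

View pics/w15b.png

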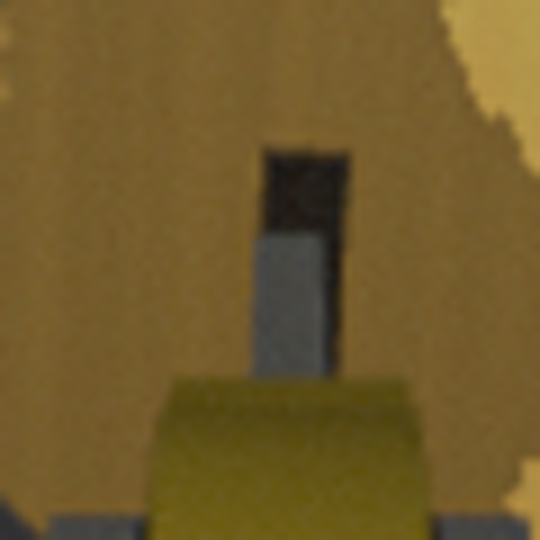

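Request:
jog_arm(
  jaw=[1,1,1,1,1,1,1,1],
  linear=[
    [0.0008,-0.0003,0],
    [0.0008,-0.0003,0],
    [0.0008,-0.0003,0],
    [0.0008,-0.0003,0],
    [0.0008,-0.0003,0],
    [0.0008,-0.0003,0.003],
    [0.0008,-0.0003,0.007],
    [0.0008,-0.0003,0.011],
  ],
  delta_rot=[
    [0,0,2],
    [0,0,2],
    [0,0,2],
    [0,0,2],
    [0,0,2],
    [0,0,2],
    [0,0,2],
    [0,0,2],
  ],
)

```text
clock: 20.23
eef_pos: [0.5014, -0.1815, 0.1699]
tool_rot: [0.836, 0.548, 0.0, 0.0]
ft_force: [0.0, 0.1, -0.5]
grip_width: 0.0128
```

```bash
python3 - <<'E'
from h import *
state();plan(.5012,-.1815,.165,66.5)
c,p,d=snap("wrist","w16"); cv2.imwrite("pics/w16b.png",cv2.resize(p[180:240,220:280,::-1],None,fx=9,fy=9,interpolation=cv2.INTER_CUBIC))
E
```

```text
t 20.23 pos [ 0.5014 -0.1815  0.1699] psi 66.49 tilt [ 0. -0.] w 0.0128 F [ 0.   0.1 -0.5] T [-0.024  0.054  0.   ] j [-0.347  0.352 -0.051  1.168 -0.     0.063]
t 20.23 lin [-0.0001 -0.0001  0.0049] rot [ 0.    0.   -0.01]
```

View pics/w16b.png

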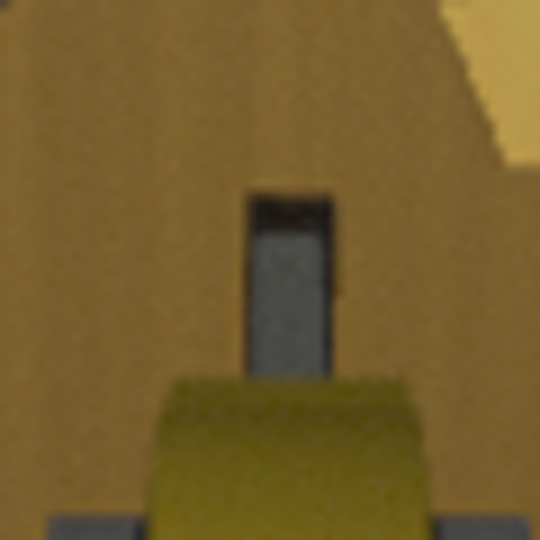

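The tip is centred in the keyway in both directions. Inserting.

Request:
jog_arm(
  jaw=[1,1,1,1,1,1,1,1],
  linear=[
    [0,0,0.004],
    [0,0,0.01],
    [0,0,0.018],
    [0,0,0.026],
    [0,0,0.034],
    [0,0,0.042],
    [0,0,0.047],
    [0,0,0.047],
  ],
  delta_rot=[
    [0,0,0],
    [0,0,0],
    [0,0,0],
    [0,0,0],
    [0,0,0],
    [0,0,0],
    [0,0,0],
    [0,0,0],
  ],
)

```text
clock: 20.95
eef_pos: [0.5005, -0.1812, 0.1216]
tool_rot: [0.836, 0.548, -0.001, -0.001]
ft_force: [-0.0, 0.0, -0.6]
grip_width: 0.0128
```

Request:
jog_arm(
  jaw=[1,1,1,1,1,1,1,1],
  linear=[
    [0,0,0.001],
    [0,0,0.002],
    [0,0,0.003],
    [0,0,0.004],
    [0,0,0.004],
    [0,0,0.004],
    [0,0,0.004],
    [0,0,0.004],
  ],
  delta_rot=[
    [0,0,0],
    [0,0,0],
    [0,0,0],
    [0,0,0],
    [0,0,0],
    [0,0,0],
    [0,0,0],
    [0,0,0],
  ],
)

```text
clock: 21.62
eef_pos: [0.5016, -0.1816, 0.1196]
tool_rot: [0.836, 0.548, 0.0, 0.0]
ft_force: [0.4, 0.4, 0.1]
grip_width: 0.0133
```

```bash
python3 - <<'E'
from h import *
state()
E
```

```text
t 21.62 pos [ 0.5016 -0.1816  0.1196] psi 66.48 tilt [ 0.04 -0.01] w 0.0133 F [0.4 0.4 0.1] T [0.014 0.022 0.027] j [-0.347  0.395 -0.127  1.048 -0.     0.063]
```

Request:
jog_arm(
  jaw=[1,1,1,1,1,1,1,1],
  linear=[
    [0,0,0.0005],
    [0,0,0.001],
    [0,0,0.0015],
    [0,0,0.002],
    [0,0,0.002],
    [0,0,0.002],
    [0,0,0.002],
    [0,0,0.002],
  ],
  delta_rot=[
    [0,0,0],
    [0,0,0],
    [0,0,0],
    [0,0,0],
    [0,0,0],
    [0,0,0],
    [0,0,0],
    [0,0,0],
  ],
)

```text
clock: 22.28
eef_pos: [0.5017, -0.1816, 0.1195]
tool_rot: [0.836, 0.548, 0.001, 0.001]
ft_force: [-3.9, 1.7, 11.9]
grip_width: 0.0131
```

```bash
python3 - <<'E'
from h import *
state()
E
```

```text
t 22.28 pos [ 0.5017 -0.1816  0.1195] psi 66.48 tilt [ 0.11 -0.04] w 0.0131 F [-3.9  1.7 11.9] T [0.302 0.877 0.026] j [-0.347  0.395 -0.129  1.045  0.     0.063]
```

Home, with 12 N of contact. Turning.

Request:
jog_arm(
  jaw=[1,1,1,1,1,1,1,1],
  linear=[
    [-0.0002,0,-0.0007],
    [-0.0004,0,-0.0007],
    [-0.0006,0,-0.0007],
    [-0.0008,-0.0001,-0.0007],
    [-0.001,-0.0002,-0.0007],
    [-0.0012,-0.0003,-0.0007],
    [-0.0012,-0.0003,-0.0007],
    [-0.0012,-0.0003,-0.0007],
  ],
  delta_rot=[
    [0,0,4],
    [0,0,8],
    [0,0,12],
    [0,0,16],
    [0,0,20],
    [0,0,23],
    [0,0,23],
    [0,0,23],
  ],
)

```text
clock: 22.95
eef_pos: [0.5015, -0.1822, 0.1195]
tool_rot: [0.929, 0.37, 0.001, 0.0]
ft_force: [-0.6, 2.4, 7.1]
grip_width: 0.0134
```

Request:
jog_arm(
  jaw=[1,1,1,1,1,1,1,1],
  linear=[
    [-0.0001,0,0],
    [-0.0002,0,0],
    [-0.0003,-0.0001,0],
    [-0.0004,-0.0001,0],
    [-0.0005,-0.0001,0],
    [-0.0005,-0.0001,0],
    [-0.0005,-0.0001,0],
    [-0.0005,-0.0001,0],
  ],
  delta_rot=[
    [0,0,2],
    [0,0,4],
    [0,0,6],
    [0,0,8],
    [0,0,10],
    [0,0,10],
    [0,0,10],
    [0,0,10],
  ],
)

```text
clock: 23.62
eef_pos: [0.5013, -0.1825, 0.1195]
tool_rot: [0.958, 0.288, 0.001, 0.0]
ft_force: [-0.1, 1.8, 7.2]
grip_width: 0.0128
```

```bash
python3 - <<'E'
from h import *
state()
E
```

```text
t 23.62 pos [ 0.5013 -0.1825  0.1195] psi 33.51 tilt [0.17 0.02] w 0.0128 F [-0.1  1.8  7.2] T [0.396 0.108 0.043] j [-3.500e-01  3.940e-01 -1.300e-01  1.044e+00  1.000e-03  6.360e-01]
```

The torque is only 0.04 N m at psi 33.5, where red had already stopped, so yellow is past the ward. Turning on to the stop.

Request:
jog_arm(
  jaw=[1,1,1,1,1,1,1,1],
  linear=[
    [-0.0003,0,0],
    [-0.0005,0,0],
    [-0.0008,-0.0001,0],
    [-0.001,-0.0002,0],
    [-0.0013,-0.0003,0],
    [-0.0015,-0.0004,0],
    [-0.0018,-0.0006,0],
    [-0.002,-0.0007,0],
  ],
  delta_rot=[
    [0,0,5],
    [0,0,10],
    [0,0,15],
    [0,0,20],
    [0,0,25],
    [0,0,30],
    [0,0,35],
    [0,0,40],
  ],
)

```text
clock: 24.28
eef_pos: [0.5002, -0.183, 0.1196]
tool_rot: [0.998, -0.059, 0.002, -0.0]
ft_force: [2.2, 2.0, 5.5]
grip_width: 0.0128
```

```bash
python3 - <<'E'
from h import *
state()
E
```

```text
t 24.28 pos [ 0.5002 -0.183   0.1196] psi -6.71 tilt [0.28 0.02] w 0.0128 F [2.2 2.  5.5] T [ 0.476 -0.516  0.03 ] j [-0.352  0.391 -0.134  1.041  0.002  1.336]
```

Request:
jog_arm(
  jaw=[1,1,1,1,1,1,1,1],
  linear=[
    [-0.0001,0,0],
    [-0.0001,0,0],
    [-0.0002,0,0],
    [-0.0003,0,0],
    [-0.0004,0,0],
    [-0.0004,0,0],
    [-0.0004,0,0],
    [-0.0004,0,0],
  ],
  delta_rot=[
    [0,0,2],
    [0,0,4],
    [0,0,6],
    [0,0,7],
    [0,0,8],
    [0,0,8],
    [0,0,8],
    [0,0,8],
  ],
)

```text
clock: 24.95
eef_pos: [0.4999, -0.183, 0.1195]
tool_rot: [0.992, -0.126, 0.003, -0.0]
ft_force: [2.5, 2.1, 5.9]
grip_width: 0.013
```

```bash
python3 - <<'E'
from h import *
state()
c,p,d=snap("wrist","w17"); cv2.imwrite("pics/w17b.png",cv2.resize(p[:,:,::-1],(800,600),interpolation=cv2.INTER_CUBIC))
E
```

```text
t 24.95 pos [ 0.4999 -0.183   0.1195] psi -14.47 tilt [0.29 0.01] w 0.013 F [2.5 2.1 5.9] T [ 0.433 -0.583 -0.016] j [-0.352  0.391 -0.135  1.041  0.002  1.471]
```

View pics/w17b.png

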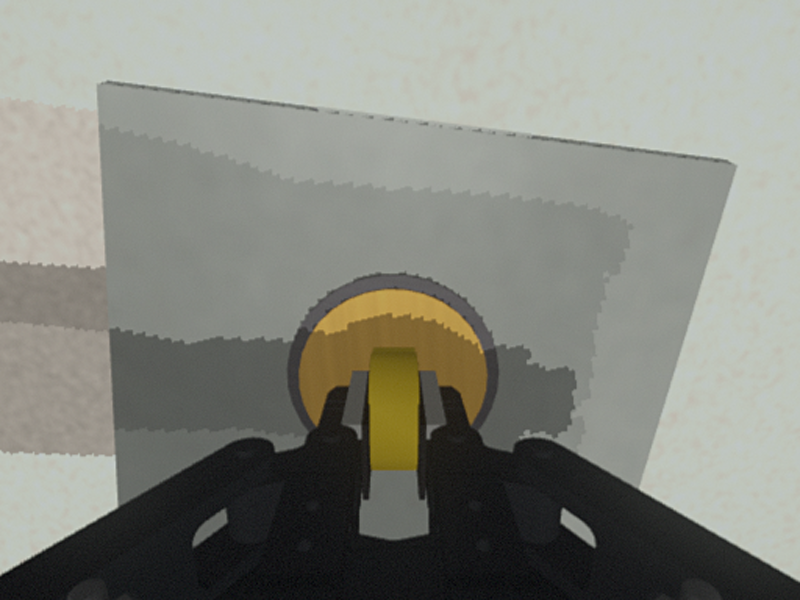

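Yellow has turned about 83° and is at the stop with its head in line. Releasing and lifting.

Request:
jog_arm(
  jaw=[0.9,0.8,0.6,0.4,0.3,0.3,0.3,0.3],
  linear=[
    [0,0,0],
    [0,0,0],
    [0,0,0],
    [0,0,0],
    [0,0,0],
    [0,0,0],
    [0,0,-0.015],
    [0,0,-0.04],
  ],
  delta_rot=[
    [0,0,0],
    [0,0,0],
    [0,0,0],
    [0,0,0],
    [0,0,0],
    [0,0,0],
    [0,0,0],
    [0,0,0],
  ],
)

```text
clock: 25.67
eef_pos: [0.4953, -0.1824, 0.1553]
tool_rot: [0.992, -0.126, -0.004, -0.001]
ft_force: [-0.5, -0.7, -0.6]
grip_width: 0.0602
```

Request:
jog_arm(
  jaw=[0.3,0.3,0.3,0.3,0.3,0.3,0.3,0.3],
  linear=[
    [0,0,-0.04],
    [0,0.02,-0.07],
    [0,0.05,-0.08],
    [0,0.05,-0.08],
    [0,0.05,-0.08],
    [0,0.05,-0.08],
    [0,0.05,-0.08],
    [0,0.05,-0.08],
  ],
  delta_rot=[
    [0,0,0],
    [0,0,0],
    [0,0,0],
    [0,0,0],
    [0,0,0],
    [0,0,0],
    [0,0,0],
    [0,0,0],
  ],
)

```text
clock: 26.33
eef_pos: [0.4848, -0.2306, 0.2367]
tool_rot: [0.992, -0.126, -0.001, -0.001]
ft_force: [0.4, 0.5, -1.3]
grip_width: 0.0596
```

```bash
python3 - <<'E'
from h import *
state()
c,p,d=snap("wrist","w18"); cv2.imwrite("pics/w18b.png",cv2.resize(p[:,:,::-1],(800,600),interpolation=cv2.INTER_CUBIC))
c,p,d=snap("scene","s18"); cv2.imwrite("pics/s18b.png",cv2.resize(p[110:300,170:420,::-1],None,fx=3.1,fy=3.1,interpolation=cv2.INTER_CUBIC))
E
```

```text
t 26.33 pos [ 0.4848 -0.2306  0.2367] psi -14.45 tilt [-0.14  0.08] w 0.0596 F [ 0.4  0.5 -1.3] T [ 0.012 -0.002  0.014] j [-0.444  0.321  0.084  1.336  0.     1.379]
```

View pics/w18b.png

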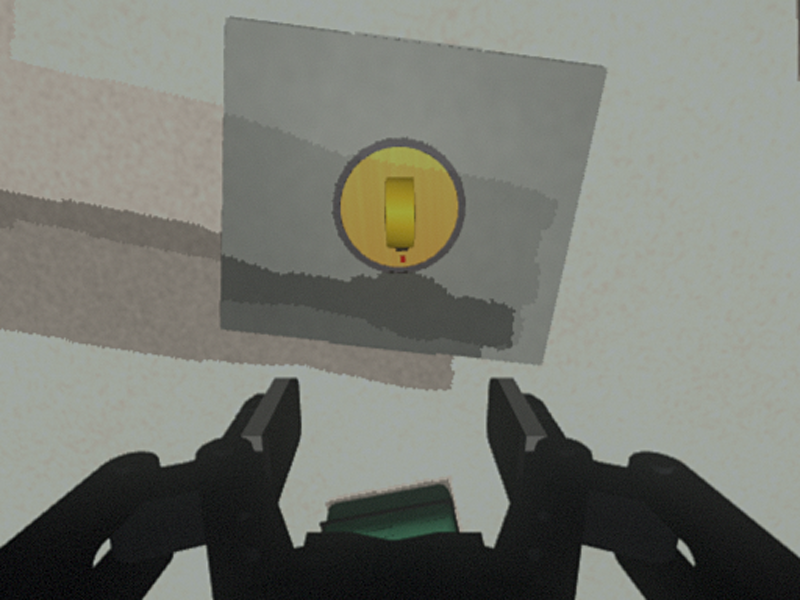

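View pics/s18b.png

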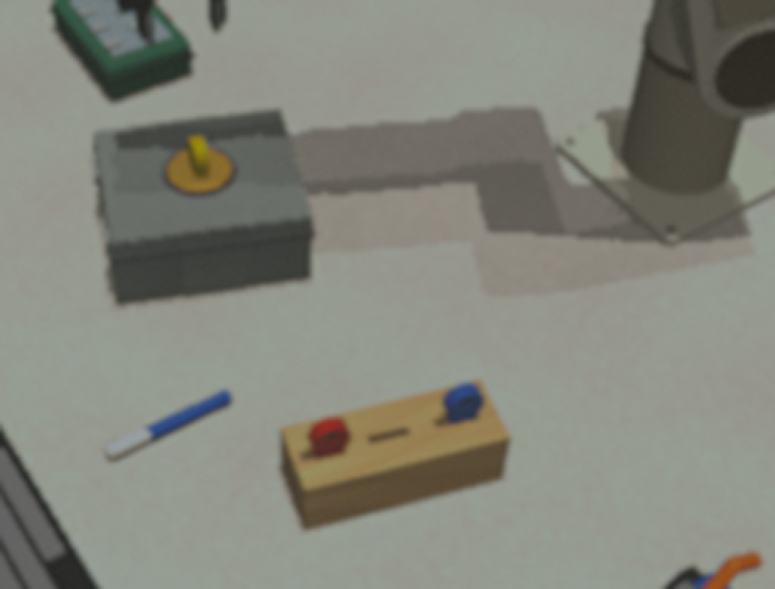

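Yellow sits in the turned lock at (400,212), with the red dot at (403,259). Red and blue stand in the block and the marker is undisturbed. A last numeric check follows.

```bash
python3 - <<'E'
from h import *
c,p,d=load("w18")
k=.64; g=lambda u,v,z: plane(c,(u+.5)*k-.5,(v+.5)*k-.5,z)
dot=g(403,259,.094); print("dot",dot.round(4),"yaw",np.degrees(np.arctan2(*(dot[:2]-[.4991,-.1803])[::-1])), "rotor",np.radians(-21.5-np.degrees(np.arctan2(*(dot[:2]-[.4991,-.1803])[::-1]))))
hd=[dep(c,(u+.5)*k-.5,(v+.5)*k-.5,d[int(v*k),int(u*k)]) for u,v in [(400,200),(400,212),(400,225)]]
print("head top pts",np.array(hd).round(4))
print("rotor face",dep(c,350*k,225*k,d[int(225*k),int(350*k)]).round(4))
m=load("w12"); c2,_,d2=m
for n,u,v in [("red",395,335),("blue",392,40)]: print(n,dep(c2,u*k,v*k,d2[int(v*k),int(u*k)]).round(4))
E
```

```text
dot [ 0.4944 -0.2082  0.094 ] yaw -99.53821994156263 rotor 1.3620238803757647
head top pts [[ 0.501  -0.1739  0.1314]
 [ 0.4996 -0.1793  0.1322]
 [ 0.4981 -0.1853  0.1312]]
rotor face [ 0.4705 -0.1824  0.0944]
red [0.5603 0.1661 0.0978]
blue [0.4578 0.1924 0.0972]
```

```bash
python3 -c "
from workcell import bot
print(bot.job_done())"
```

```text
the job is handed in; nothing more can be done
None
```

The safe is unlocked: the yellow key is the right one. It is fully home in the lock, which is turned to the stop. I handed the job in at about 26 s; no verdict is reported.

- **Red key (tried first):** it went fully home, then stopped at the ward after about 28° of turn, with the torque at 1.9 N m. I turned it back, drew it out and put it back in its own slot.
- **Yellow key (tried second):** it went fully home and turned about 83° with almost no torque. I left it in the lock.
- **Blue key:** not tried. It is still in its slot.

**Last checks:**
- **Rotor:** 1.36 rad from the red dot and about 1.40 rad from the tool's turn. The two differ by about 0.04 rad, but both are well past 1.1.
- **Yellow head:** its top is at 0.132 m, the height for fully home, and within about 1 mm of the lock axis.
- **Red and blue keys:** both stand in the block in the pictures. Depth at their heads (red after its return) read 0.097–0.098 m, against 0.100 m at the very top.
- **Bystanders and gripper:** the gripper is open and clear of everything. The marker has not visibly moved. I did not re-measure the other bystanders, but the arm stayed clear of them.

No check failed. While placing red, one move went about 2 mm too far at the edge of the slot, before the arm had settled. I corrected it before lowering the key.

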